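Check the hand truck's tyre and log the reading

TASK

Check the pressure of the hand truck's tyre: take the orange gauge from its blue pad, press it squarely and fully, but without forcing it, down onto the leaning brass valve stem until the white rod has come out and stopped, then stand the gauge back upright on the pad with the rod left out. Then log the reading: move the red marker along its rail until it is as far from the zero end as the rod now stands out of the gauge (1 mm for 1 mm, to about 5 mm). Do not touch the rod, and leave the other things on the table where they are.

Things in the scene. Friction and masses are not known exactly. Their poses are not given: they have to be found in the camera images.
- gauge_mid (a point): Tyre gauge, loose, 0.16 kg, standing on its steel foot. The grip is a level orange bar 100 mm long (x) x 24 mm wide (y) x 24 mm high (z), its middle 52 mm above the foot's open end; this point is the middle of the bar. x runs along the bar towards the end where the rod comes out, z is up along the foot. Below the bar a neck 24 mm across runs down to a round steel foot 32 mm across and 26 mm tall, coaxial with z through this point.
- gauge_seat (a point): The seat inside the gauge's foot, on the foot's axis, 44 mm below the middle of the bar and 8 mm above the foot's open end; same axes as the gauge. The open end is a socket of 25 mm bore, 8 mm deep, that goes loosely over the stem; in the seat's centre is a spring-loaded plunger of 11 mm.
- rod (a joint): How far the white reading rod (8 mm thick, with an 11 mm button and black rings every 10 mm) has come out of the gauge's end, m, 0 to 0.042; 0 at the start. The valve's pin drives it while the gauge is being pressed on; it stays out by light friction when the gauge is taken off. It comes out about 10 to 35 mm, depending on the hidden pressure, if the gauge is pressed on fully.
- rod_tip (a point): Outer end of the rod; 55 mm from the middle of the bar when the rod is in. x points outward.
- wheel: Wheel with a black tyre (200 mm across, 60 mm wide) and yellow rim, lying on a fixed grey stand that slopes 32 degrees, with its low side towards the wheel's own -x. Origin on the table under the stand's middle. The tyre reaches about 180 mm above the table, the stem about 190 mm. It does not move.
- stem_top (a point): Centre of the valve stem's flat top. The stem is brass, 18 mm across, stands 50 mm out of the rim, and leans 32 degrees from vertical towards the wheel's -x; z points out along the stem. A steel pin 5 mm thick stands 9 mm out of its top and gives way under 4 to 9 N of air pressure; about 15 N in all brings the gauge's seat fully down on the stem's top; more than 80 N would damage the valve.
- pad_top (a point): Middle of the top of the gauge's round blue pad, 90 mm across, 6 mm thick, fixed to the table.
- marker (a joint): Distance of the red marker from the zero end of its rail, m, 0 to 0.08. Light friction (1.5 N) holds it where it is left.
- marker_mid (a point): Middle of the red marker, a block 28 mm (x) x 20 mm (y, along the rail) x 40 mm high, whose top is 20 mm above this point. Moving towards its +y makes the reading grow; the zero end is towards -y. It runs on a fixed aluminium rail, 130 mm long, 40 mm wide, 14 mm high; beside it on the -x side is a white ruler with black lines every 10 mm, the first at zero: the marker's middle (white line on top) shows the reading.
- sanitizer: Bystander: clear bottle with a white cap, 52 mm across, 130 mm tall; origin under its middle.
- tape_gun: Bystander: hand tape dispenser with a dark red roll, orange frame and blue handle, about 240 x 60 x 85 mm; origin on the table under its middle.
- pen: Bystander: red pen, 130 mm long, lying on the clipboard; origin under its middle.
- wrench: Bystander: steel spanner lying flat, 180 mm long, about 40 mm wide; origin under its middle.
- dust_cap: Bystander: the valve's black dust cap, 22 mm across, 16 mm tall; origin under its middle.
Mind the look-alikes: they are no part of the job. What is shaped like the part that bears gauge_mid but pink is not meant.

How it is judged:
By the outcome, as a careful person would: the job done as asked, in the order asked, and still so for the second after the job is handed in, with the robot touching nothing.
It also fails if it takes over 54 s, if anything falls off the work surface, if the arm or the gripper's body presses on something with over 40 N, if the wrist force passes 120 N, or if a joint passes its speed limit or range.

ROBOT

A 6-joint arm with a two-finger parallel gripper is mounted at the origin on the work surface. World frame = base frame: x ahead of the robot, y to its left, z up, the work surface at z = 0. Lengths are in m, angles in rad, forces in N, time in s.
With the tool pointing down it reaches from about 0.375 to 0.975 m from the base axis. Payload 3.8 kg.
Tool frame: the origin (TCP) lies at the very end of the fingers, on their centre line; the grasp point (between the pads) lies 19 mm behind it; z points along the fingers, x is the direction in which the jaws open and shut, and the axes are right-handed (so a half turn about z gives the same grasp; the last joint's range is limited). The gripper opens to 85 mm and grips with 20 to 120 N. Pads are 22 mm wide; open, the fingers measure 114 mm over their backs; the gripper's body (76 mm by 85 mm) begins 54 mm behind the grasp point. The pads swing forward as they close: fully open they stand 13 mm farther back than shut.
Start: joints at [-1.234, 0.264, 1.604, -0, 1.274, -0.037], TCP at [0.246, -0.628, 0.231] pointing down, gripper open.
Joint ranges: [-2.63, 2.63], [-0.94, 2.18], [0.31, 2.57], [-1.31, 4.45], [0, 2.66], [-2.55, 2.55]. Speed limits (rad/s): [2.57, 2.57, 3.14, 3.14, 3.14, 3.14].

INTERFACE

Orientations are given as a rotation vector (axis times angle).
In Python, from workcell import bot gives the robot as it stands.
- The arm moves only by the tool carry_out, never from a script. Its argument "deltas" is a list of rows, each an object with "delta_pos": the shift along the tool's x, y, z in m, a list of three; "dr": the turn, a rotation vector about the tool's x, y, z in rad, a list of three. A call has 1 to 10 rows; each row shifts and turns the commanded pose from where the row before left it, along the tool's axes as they then stand; what a row does not reach is not made up. A row lasts 1/8 s, in which the tool goes at most 62.5 mm and 10.7 degrees, less where a joint would pass 70% of its speed; a pose out of reach is approached as far as the arm can. A call is refused whole if a number of a shift passes 0.0625 or a number of a turn 0.188, either way. A call with a gripper value outside its range is refused whole. "grip" is the opening, from 0 (shut) to 1 (fully open), set as the call begins (left out, the last holds). The fingers move at their own pace and stop on an object; "force" is the grip in N (left out, the last holds). Time passes only in rows, so rows that do not move let the fingers close. It gives the time, the measured TCP pose, the force and the opening at its end, in the units of the state.
- bot.read_state(): the state, without advancing time (a new reading comes with each control period).
- bot.read_camera(name): name is "scene" or "top"; returns a dict with "frame" (420x560x3 uint8, red, green, blue), "K" (3x3 intrinsics, pixels), "xyz" and "attitude" of the camera in the world. Camera axes: x right, y down, z forward; pixel columns grow to the right and rows downward; lengths in m; the calibration is good to about 2 mm. A picture is of the moment at which its call begins. There is no depth.
- bot.finish_job(): hands the job in, once; it reports no verdict.
The state is a dict: "time": time; "q": joint angles; "joint_vel": joint speeds; "joint_torque": joint torques, N m; "tool_pos": TCP position; "tcp_rot": TCP orientation; "wrist_force": force on the tool from outside, world axes, zero at the start; "torque": the same for the moment, N m; "width": opening from 0.0 (shut) to 1.0 (fully open).
Only numpy, scipy, OpenCV 4.12 (cv2) and the standard library are available. Lean on these libraries where they do the work, as an engineer would, in place of code of your own. Each camera call takes 0.05 s, during which the arm holds its last target.

## Working session

There is one attempt and no reset: what is moved stays moved. The work goes in short steps, Python scripts to look and compute and a tool call to move; the robot and the scene stay as the last step left them, time stands still between calls to the robot, and variables do not carry over. Pictures are saved under pics/ and viewed, and the job is handed in when it is done.

Besides the shell and the picture viewer there is one more tool, called after "Call:" as name(argument=value, ...), one argument or row to a line, values as JSON. carry_out: Moves the arm, as the interface text tells. Its arguments: {"type":"object","properties":{"deltas":{"type":"array"},"grip":{"type":"number"},"force":{"type":"number"}},"required":["deltas"]}

```bash
ls; mkdir -p pics; python3 - <<'E'
from workcell import bot
import cv2,numpy as np,pickle
print(bot.read_state())
for n in("scene","top"):
    c=bot.read_camera(n); cv2.imwrite(f"pics/{n}0.png",c["frame"][:,:,::-1]); pickle.dump(c,open(f"{n}0.pkl","wb"))
    print(n,c["K"],c["xyz"],c["attitude"])
E
```

```text
pics
{'time': 0.0, 'q': array([-1.23389266e+00,  2.64715149e-01,  1.60541368e+00, -2.36482326e-05,
        1.27369639e+00, -3.68965316e-02]), 'joint_vel': array([-8.77645352e-06,  7.83562992e-04, -8.58957412e-04,  1.28016980e-05,
       -5.80087337e-04, -2.04477739e-03]), 'joint_torque': array([ 7.60823987e-04, -5.15110838e+01, -3.67313254e+01,  6.73699219e-05,
        1.29003549e-02, -3.94032753e-06]), 'tool_pos': array([ 0.24622537, -0.62768359,  0.22996621]), 'tcp_rot': array([-2.59445504,  1.76923431,  0.00284239]), 'wrist_force': array([-0.98284188,  0.24589529, -0.151574  ]), 'torque': array([0.01132875, 0.03882997, 0.00982623]), 'width': 1.003503474264785}
scene [[546.82992325   0.         279.58465861]
 [  0.         546.82992325 211.55370379]
 [  0.           0.           1.        ]] [ 1.09971773 -0.75293409  0.91169727] [-2.16057556 -0.84356642  0.35506587]
top [[419.72878969   0.         270.985245  ]
 [  0.         419.72878969 208.50312454]
 [  0.           0.           1.        ]] [ 0.43216085 -0.05355748  1.14676335] [-2.22181238  2.15513367 -0.09584075]
```

View pics/scene0.png

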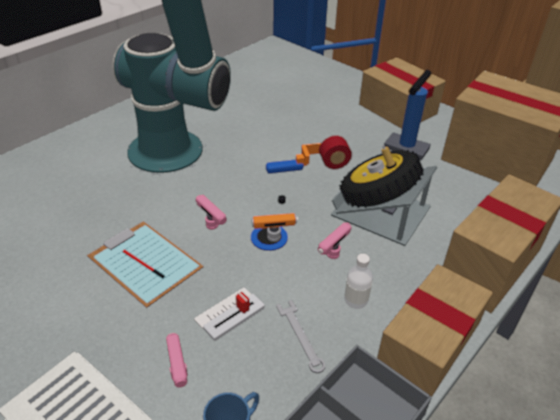

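View pics/top0.png

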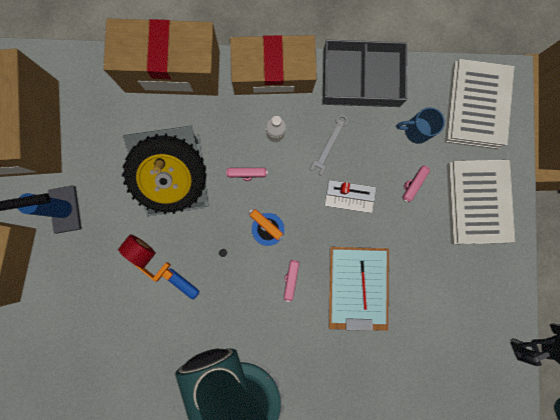

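The only orange bar on a blue pad is at top (267,224) / scene (274,220). The look-alikes are pink bars at top (247,173), (292,280) and (416,183), plus the tape gun's orange frame at (155,272). I'll check with close crops.

```bash
python3 - <<'E'
import cv2,numpy as np,pickle
t=pickle.load(open("top0.pkl","rb"));s=pickle.load(open("scene0.pkl","rb"))
def crop(c,x0,y0,w,h,k): return cv2.resize(c["frame"][y0:y0+h,x0:x0+w,::-1],None,fx=k,fy=k,interpolation=cv2.INTER_CUBIC)
a=crop(t,235,200,66,50,6);b=crop(s,235,195,66,60,6)
cv2.imwrite("pics/c1.png",np.hstack([a,b[:300]]))
a=crop(t,115,120,100,100,4);b=crop(s,330,135,100,100,4)
cv2.imwrite("pics/c2.png",np.hstack([a,b]))
a=crop(t,320,170,62,50,6);b=crop(s,190,280,70,60,6)[:300]
cv2.imwrite("pics/c3.png",np.hstack([a,b]))
E
```

```text
(no output)
```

View pics/c1.png

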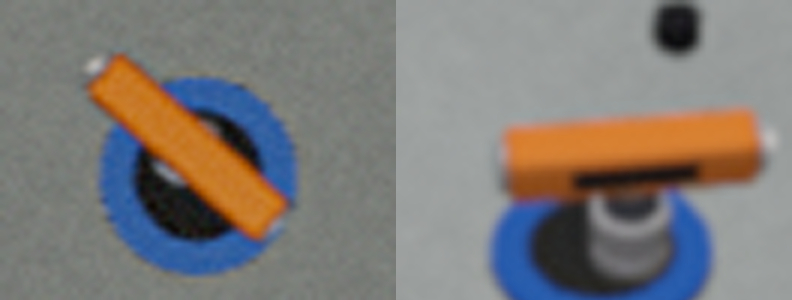

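View pics/c2.png

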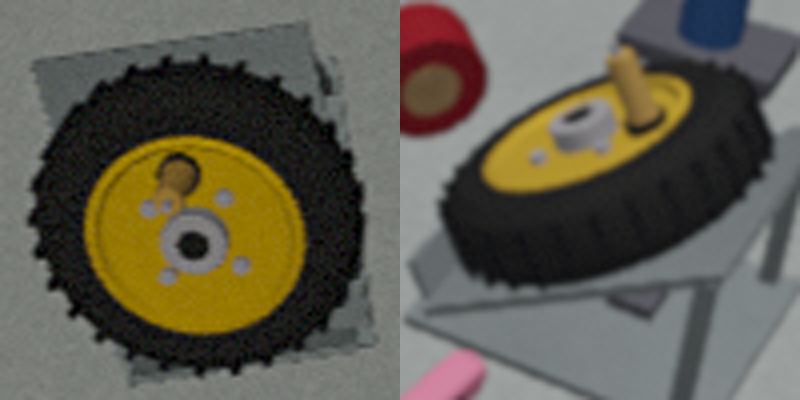

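View pics/c3.png

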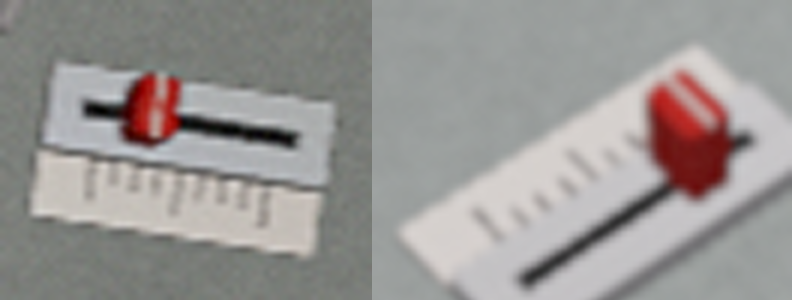

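The crops confirm the orange gauge on the blue pad. Its white rod button is at top (251,211), which is the right end in the scene view. The stem's pin tip is near top (157,171), and the marker is at top (345,188) with a reading of roughly 50 mm. Next I'll measure.

```bash
cat > h.py <<'E'
import numpy as np,cv2,pickle
from scipy.spatial.transform import Rotation as R
from scipy.optimize import minimize,least_squares
def load(n): return pickle.load(open(n,"rb"))
def proj(c,P):
    P=np.atleast_2d(P); Rw=R.from_rotvec(c["attitude"]).as_matrix()
    q=(P-c["xyz"])@Rw; q=q@np.array(c["K"]).T; return q[:,:2]/q[:,2:]
def ray(c,uv):
    d=np.linalg.solve(c["K"],[uv[0],uv[1],1]); return R.from_rotvec(c["attitude"]).as_matrix()@d
def onz(c,uv,z):
    d=ray(c,uv); return c["xyz"]+d*(z-c["xyz"][2])/d[2]
def tri(c1,u1,c2,u2):
    d1,d2=ray(c1,u1),ray(c2,u2); A=np.stack([d1,-d2],1)
    s=np.linalg.lstsq(A,np.array(c2["xyz"])-c1["xyz"],rcond=None)[0]
    a=c1["xyz"]+s[0]*d1;b=c2["xyz"]+s[1]*d2
    return (a+b)/2,np.linalg.norm(a-b)
def crop(c,x0,y0,w,h,k): return cv2.resize(np.ascontiguousarray(c["frame"][y0:y0+h,x0:x0+w,::-1]),None,fx=k,fy=k,interpolation=cv2.INTER_CUBIC)
def box(sx,sy,sz): return np.array([[i,j,k] for i in(-1,1) for j in(-1,1) for k in(-1,1)])*np.array([sx,sy,sz])/2
def soft(c,P,shape,S=4):
    uv=proj(c,P); h=cv2.convexHull(((uv+.5)*S*16).astype(np.int32))
    m=np.zeros((shape[0]*S,shape[1]*S),np.uint8); cv2.fillConvexPoly(m,h,255,shift=4)
    return cv2.resize(m,(shape[1],shape[0]),interpolation=cv2.INTER_AREA)/255.
E
python3 - <<'E'
from h import *
t=load("top0.pkl");s=load("scene0.pkl")
def mask(c,lo,hi,roi):
    hsv=cv2.cvtColor(c["frame"],cv2.COLOR_RGB2HSV); m=cv2.inRange(hsv,lo,hi)
    z=np.zeros_like(m); x,y,w,h=roi; z[y:y+h,x:x+w]=m[y:y+h,x:x+w]; return z/255.
mt=mask(t,(5,140,90),(20,255,255),(240,200,50,45)); ms=mask(s,(5,140,90),(20,255,255),(245,205,60,30))
def pts(p,z=.058): return box(.1,.024,.024)@R.from_euler('z',p[2]).as_matrix().T+[p[0],p[1],z]
ct=onz(t,np.argwhere(mt).mean(0)[::-1],.058);print(ct,mt.sum(),ms.sum())
for use in("ts","t","s"):
    f=lambda p:sum(((soft(c,pts(p),m.shape)-m)**2).sum() for k,c,m in(("t",t,mt),("s",s,ms)) if k in use)
    r=minimize(f,[ct[0],ct[1],np.pi/4],method="Nelder-Mead",options=dict(initial_simplex=np.array([[ct[0],ct[1],.78],[ct[0]+.01,ct[1],.78],[ct[0],ct[1]+.01,.78],[ct[0],ct[1],1.]])))
    print(use,r.x,r.fun)
# pad centre
for c,roi in((t,(245,205,45,45)),(s,(245,215,50,40))):
    m=mask(c,(100,120,60),(125,255,255),roi); cnt=cv2.findNonZero((m*255).astype(np.uint8)); h=cv2.convexHull(cnt)
    e=cv2.fitEllipse(h); print("pad",e,onz(c,e[0],.006))
for n,c,r in(("st",t,(145,150,30,30)),("ss",s,(372,140,40,40))):
    pass
a=crop(t,147,152,28,28,14);b=crop(s,375,142,28,28,14)
cv2.imwrite("pics/c4.png",np.hstack([a,b]))
a=crop(t,322,175,60,42,10);cv2.imwrite("pics/c5.png",a)
E
```

```text
[ 0.47367599 -0.05326015  0.058     ] 339.0 399.0
ts [ 0.47318651 -0.05314557  0.87743193] 266.29742406766627
t [ 0.47498839 -0.05167619  0.87683984] 32.46069973087274
s [ 0.47137464 -0.05307049  0.84525529] 229.67770857362552
pad ((267.58038330078125, 228.93699645996094), (31.821561813354492, 32.43800354003906), 37.01197052001953) [ 0.46267785 -0.05849343  0.006     ]
pad ((268.832275390625, 236.953369140625), (25.294790267944336, 36.11338424682617), 90.01231384277344) [ 0.46637658 -0.0644631   0.006     ]
```

View pics/c4.png

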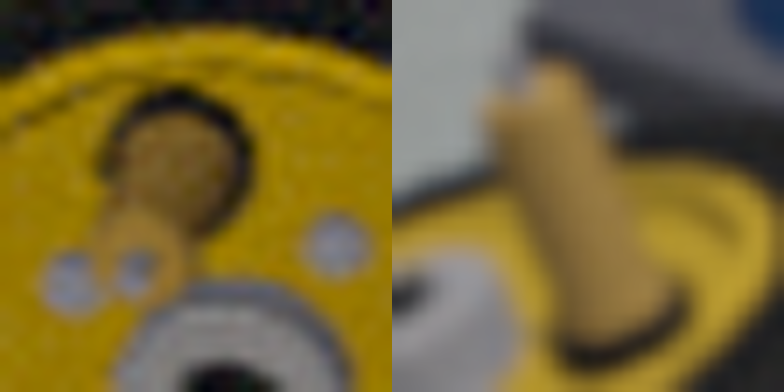

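View pics/c5.png

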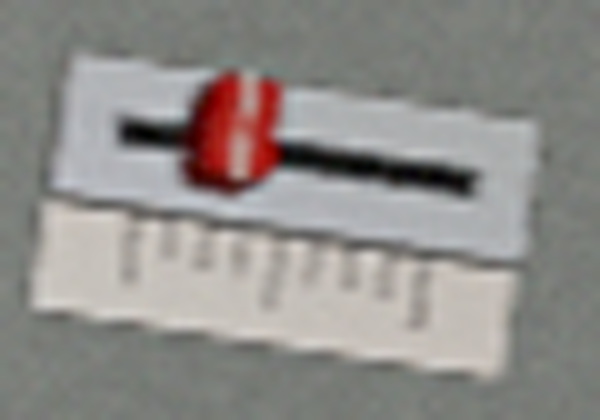

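```bash
python3 - <<'E'
from h import *
t=load("top0.pkl");s=load("scene0.pkl")
o=lambda u,x0,y0,k:((u[0]+.5)/k-.5+x0,(u[1]+.5)/k-.5+y0)
P={}
for n,a,b in(("pin",(137,270),(127,66)),("top",(142,255),(143,88)),("base",(180,162),(233,325))):
    p,e=tri(t,o(a,147,152,14),s,o(b,375,142,14)); P[n]=p; print(n,p,e)
for a,b in(("base","top"),("top","pin"),("base","pin")):
    d=P[b]-P[a]; L=np.linalg.norm(d); print(a,b,L,np.degrees(np.arccos(d[2]/L)),np.degrees(np.arctan2(d[1],d[0])))
# tyre/rim : yellow ellipse
for nm,c,roi in(("t",t,(120,130,90,80)),("s",s,(340,145,80,60))):
    hsv=cv2.cvtColor(c["frame"],cv2.COLOR_RGB2HSV); m=cv2.inRange(hsv,(15,120,80),(32,255,255)); z=np.zeros_like(m);x,y,w,h=roi; z[y:y+h,x:x+w]=m[y:y+h,x:x+w]
    e=cv2.fitEllipse(cv2.convexHull(cv2.findNonZero(z))); print(nm,e)
    P[nm]=e[0]
print(tri(t,P["t"],s,P["s"]))
# stand edge direction in top: crop c2 corners (32,62)->(310,22), (310,22)->(375,345)
for a,b,za,zb in(((32,62),(310,22),.13,.13),((130,385),(375,345),.0,.0)):
    pa,pb=onz(t,o(a,115,120,4),za),onz(t,o(b,115,120,4),zb); d=pb-pa; print("edge",np.degrees(np.arctan2(d[1],d[0])),np.linalg.norm(d))
# tyre fit: torus/cyl silhouette : params x,y,z,yaw
E
```

```text
pin [0.58273125 0.20110887 0.18962104] 0.001165030368035774
top [0.58593548 0.20141811 0.18652628] 0.0006484608859392319
base [0.60834201 0.20608075 0.14673553] 0.001333154035293163
base top 0.04590311510373022 29.90630128859235 -168.24490228196547
top pin 0.0044654546187317245 46.128343859004325 -174.48748940071505
base pin 0.05019758165252758 31.31375104317097 -169.01367766560577
t ((163.21778869628906, 178.30947875976562), (48.66604995727539, 55.82780838012695), 108.09712219238281)
s ((377.5211486816406, 165.1852569580078), (25.40402603149414, 59.31625747680664), 60.12788009643555)
(array([0.57495176, 0.19974131, 0.13148654]), np.float64(0.0010602478291860857))
edge -79.70568290945893 0.17144814117825583
edge -78.88576659538094 0.1686001878658453
```

```bash
cat >> h.py <<'E'
yaw=np.radians(10.5);til=np.radians(32)
zs=np.array([-np.sin(til)*np.cos(yaw),-np.sin(til)*np.sin(yaw),np.cos(til)])
ws_y=np.array([-np.sin(yaw),np.cos(yaw),0]); ws_x=np.cross(ws_y,zs)
def circ(c0,r,n=40):
    a=np.linspace(0,2*np.pi,n); return c0+r*(np.cos(a)[:,None]*ws_x+np.sin(a)[:,None]*ws_y)
def draw(c,x0,y0,w,h,k,lines):
    im=crop(c,x0,y0,w,h,k)
    for P,col in lines:
        uv=(proj(c,P)-[x0,y0]+.5)*k-.5; cv2.polylines(im,[np.round(uv*8).astype(np.int32)],False,col,1,cv2.LINE_AA,3)
    return im
E
python3 - <<'E'
from h import *
t=load("top0.pkl");s=load("scene0.pkl")
for i,T in enumerate([np.array([.586,.2014,.1865]),np.array([.5845,.2014,.189])]):
    L=[(circ(T,.009),(255,255,0)),(circ(T-.05*zs,.009),(255,0,255)),(circ(T+.009*zs,.0025),(0,255,0))]
    L+=[(np.stack([T+q,T+q-.05*zs]),(255,255,255)) for q in(ws_y*.009,-ws_y*.009,ws_x*.009,-ws_x*.009)]
    cv2.imwrite(f"pics/d{i}.png",np.hstack([draw(t,147,152,28,28,14,L),draw(s,375,142,28,28,14,L)]))
cv2.imwrite("pics/d.png",np.vstack([cv2.imread("pics/d0.png"),cv2.imread("pics/d1.png")])[:, :])
a=cv2.imread("pics/d.png");cv2.imwrite("pics/d.png",cv2.resize(a,(600,600),interpolation=cv2.INTER_AREA))
E
```

```text
(no output)
```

View pics/d.png

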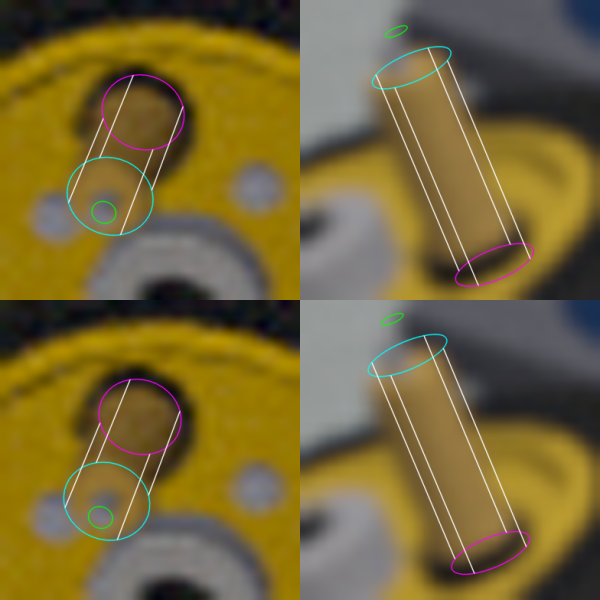

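The model overlay agrees with the stem: its top is at about (0.586, 0.201, 0.187), and the lean yaw of about −169.5° matches the stand edges. Now I'll plan the first reach.

```bash
cat >> h.py <<'E'
def plan(p0,r0,p1,r1,n,show=True):
    """straight move in n rows; print tool-frame rows rounded; returns end pose as commanded"""
    p=np.array(p0);A=R.from_rotvec(r0); B=R.from_rotvec(r1); rows=[]
    for i in range(n):
        dp=A.inv().apply((np.array(p1)-p)/(n-i)); dr=(A.inv()*B).as_rotvec()/(n-i)
        dp=np.round(dp,4);dr=np.round(dr,3); rows.append((dp.tolist(),dr.tolist()))
        p=p+A.apply(dp);A=A*R.from_rotvec(dr)
    if show:
        for r in rows: print('{"delta_pos":%s,"dr":%s},'%r)
        print("end",p.round(4).tolist(),A.as_rotvec().round(4).tolist())
    return p,A.as_rotvec()
def down(yawx):  # tool pointing down, tool x at yaw (deg)
    c,s=np.cos(np.radians(yawx)),np.sin(np.radians(yawx))
    return R.from_matrix(np.array([[c,s,0],[s,-c,0],[0,0,-1]])).as_rotvec()
E
python3 - <<'E'
from h import *
p0=[.2462,-.6277,.2300];r0=[-2.59445504,1.76923431,.00284239]
plan(p0,r0,[.4735,-.0525,.135],down(-39.7),14)
E
```

```text
{"delta_pos":[-0.0323, -0.0301, 0.0069],"dr":[-0.0, 0.0, -0.036]},
{"delta_pos":[-0.0312, -0.0313, 0.0069],"dr":[-0.0, 0.0, -0.036]},
{"delta_pos":[-0.0301, -0.0324, 0.0069],"dr":[-0.0, 0.0, -0.036]},
{"delta_pos":[-0.0289, -0.0334, 0.0068],"dr":[-0.0, 0.0, -0.036]},
{"delta_pos":[-0.0276, -0.0344, 0.0069],"dr":[-0.0, 0.0, -0.036]},
{"delta_pos":[-0.0264, -0.0354, 0.0068],"dr":[-0.0, 0.0, -0.036]},
{"delta_pos":[-0.0251, -0.0363, 0.0069],"dr":[-0.0, 0.0, -0.036]},
{"delta_pos":[-0.0238, -0.0372, 0.0068],"dr":[-0.0, 0.0, -0.036]},
{"delta_pos":[-0.0224, -0.0381, 0.0069],"dr":[-0.0, 0.0, -0.036]},
{"delta_pos":[-0.021, -0.0388, 0.0068],"dr":[-0.0, 0.0, -0.036]},
{"delta_pos":[-0.0196, -0.0396, 0.0069],"dr":[-0.0, 0.001, -0.036]},
{"delta_pos":[-0.0182, -0.0403, 0.0068],"dr":[-0.0, 0.0, -0.036]},
{"delta_pos":[-0.0167, -0.0409, 0.0068],"dr":[-0.0, 0.0, -0.036]},
{"delta_pos":[-0.0153, -0.0414, 0.0069],"dr":[-0.001, 0.001, -0.036]},
end [0.4735, -0.0525, 0.135] [2.9549, -1.0669, 0.0001]
```

Call:
carry_out(
  deltas=[
    {"delta_pos": [-0.0323,-0.0301,0.0069],"dr": [0,0,-0.036]},
    {"delta_pos": [-0.0312,-0.0313,0.0069],"dr": [0,0,-0.036]},
    {"delta_pos": [-0.0301,-0.0324,0.0069],"dr": [0,0,-0.036]},
    {"delta_pos": [-0.0289,-0.0334,0.0068],"dr": [0,0,-0.036]},
    {"delta_pos": [-0.0276,-0.0344,0.0069],"dr": [0,0,-0.036]},
    {"delta_pos": [-0.0264,-0.0354,0.0068],"dr": [0,0,-0.036]},
    {"delta_pos": [-0.0251,-0.0363,0.0069],"dr": [0,0,-0.036]},
    {"delta_pos": [-0.0238,-0.0372,0.0068],"dr": [0,0,-0.036]},
    {"delta_pos": [-0.0224,-0.0381,0.0069],"dr": [0,0,-0.036]},
    {"delta_pos": [-0.021,-0.0388,0.0068],"dr": [0,0,-0.036]},
  ],
  grip=0.7,
)

```text
time: 1.35
tool_pos: [0.4089, -0.2162, 0.1622]
tcp_rot: [-2.871, 1.275, 0.0]
wrist_force: [-0.3, -1.1, 1.0]
width: 0.701
```

Call:
carry_out(
  deltas=[
    {"delta_pos": [-0.0196,-0.0396,0.0069],"dr": [0,0.001,-0.036]},
    {"delta_pos": [-0.0182,-0.0403,0.0068],"dr": [0,0,-0.036]},
    {"delta_pos": [-0.0167,-0.0409,0.0068],"dr": [0,0,-0.036]},
    {"delta_pos": [-0.0153,-0.0414,0.0069],"dr": [-0.001,0.001,-0.036]},
    {"delta_pos": [0,0,0],"dr": [0,0,0]},
  ],
)

```text
time: 1.98
tool_pos: [0.4737, -0.0509, 0.1343]
tcp_rot: [2.956, -1.06, -0.001]
wrist_force: [-1.2, 0.1, 0.2]
width: 0.702
```

```bash
python3 - <<'E'
from h import *
from workcell import bot
st=bot.read_state();print(st["time"],st["tool_pos"],st["tcp_rot"],st["q"],st["width"],st["wrist_force"])
for n in("scene","top"):
    c=bot.read_camera(n); pickle.dump(c,open(f"{n}1.pkl","wb"))
p=st["tool_pos"];A=R.from_rotvec(st["tcp_rot"]).as_matrix()
T=load("top1.pkl");S=load("scene1.pkl")
print(proj(T,p),proj(S,p))
L=[(np.stack([p,p+A[:,2]*-.05]),(255,0,255)),(np.stack([p-A[:,0]*.03,p+A[:,0]*.03]),(0,255,0))]
G=np.array([.474,-.0525,.058]);
cv2.imwrite("pics/e.png",np.hstack([draw(T,230,180,80,80,5,L),draw(S,230,160,80,80,5,L)]))
E
```

```text
1.975 [ 0.47369749 -0.05091541  0.13430564] [ 2.95568679e+00 -1.06013812e+00 -5.51651232e-04] [-1.58308852e-01 -2.97054463e-02  2.11850650e+00 -1.65808259e-03
  1.05342101e+00  5.31280193e-01] 0.7016440251327176 [-1.2196053   0.07468302  0.16201267]
[[264.85385458 222.8560988 ]] [[275.7664253  194.07033816]]
```

View pics/e.png

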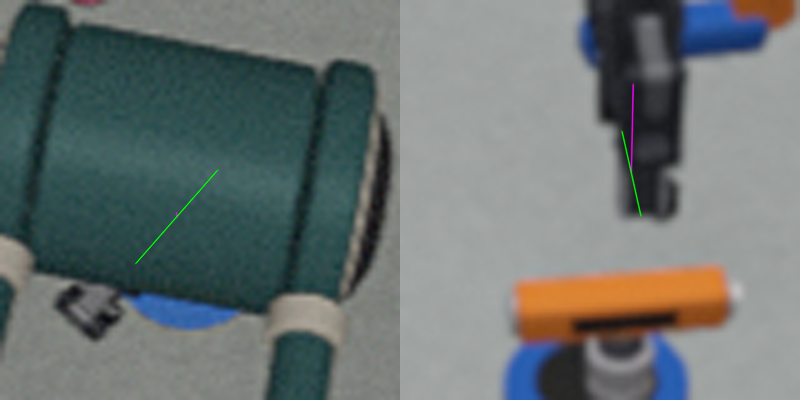

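```bash
python3 - <<'E'
from h import *
T=load("top1.pkl");S=load("scene1.pkl")
p=np.array([.4737,-.0509,.1343]);A=R.from_rotvec([2.9557,-1.0601,-.0006]).as_matrix()
w=.0298
L=[]
for sg in(-1,1):
    q=p+sg*A[:,0]*w-A[:,2]*.006
    L+=[(q+np.array([-.011,.011])[:,None]*A[:,1],(0,255,0)),(np.stack([q,q-A[:,2]*.06]),(255,0,255))]
cv2.imwrite("pics/e2.png",np.hstack([draw(S,255,165,30,60,10,L),draw(T,235,225,40,40,10,L)[:400],][:1]))
t=load("top0.pkl");s=load("scene0.pkl")
def pts(p,z=.058): return box(.1,.024,.024)@R.from_euler('z',p[2]).as_matrix().T+[p[0],p[1],z]
L=[]
for P,col in((pts([.474,-.0522,.877]),(0,255,0)),):
    for a,b in((0,4),(2,6),(1,5),(3,7),(0,2),(4,6),(1,3),(5,7),(0,1),(2,3),(4,5),(6,7)): L.append((P[[a,b]],col))
cv2.imwrite("pics/e3.png",np.hstack([draw(t,240,200,50,45,8,L),draw(s,240,200,50,45,8,L)]))
E
```

```text
(no output)
```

View pics/e2.png

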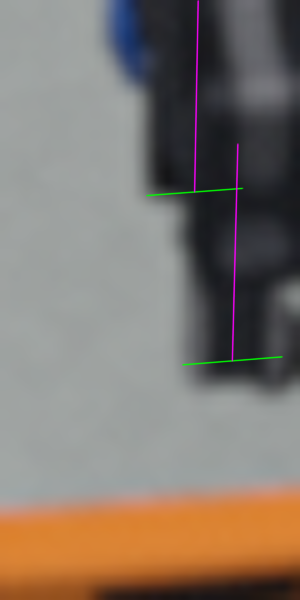

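View pics/e3.png

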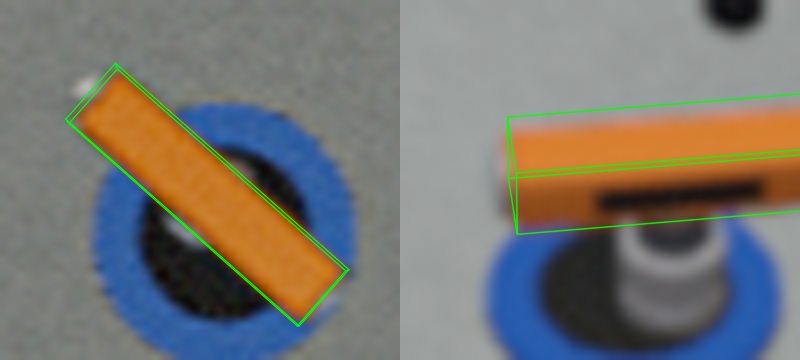

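The fingers overlay within about 1 mm and the bar overlay is centred, so the aim is good. I'll descend, grip and check.

Call:
carry_out(
  deltas=[
    {"delta_pos": [0,0,0.025],"dr": [0,0,0]},
    {"delta_pos": [0,0,0.025],"dr": [0,0,0]},
    {"delta_pos": [0,0,0.025],"dr": [0,0,0]},
    {"delta_pos": [0,0,0.019],"dr": [0,0,0]},
    {"delta_pos": [0,0,0],"dr": [0,0,0]},
    {"delta_pos": [0,0,0],"dr": [0,0,0]},
  ],
)

```text
time: 2.82
tool_pos: [0.4743, -0.0545, 0.042]
tcp_rot: [2.953, -1.068, 0.004]
wrist_force: [-0.4, -0.2, 0.3]
width: 0.7
```

Call:
carry_out(
  deltas=[
    {"delta_pos": [0,0,0],"dr": [0,0,0]},
    {"delta_pos": [0,0,0],"dr": [0,0,0]},
    {"delta_pos": [0,0,0],"dr": [0,0,0]},
    {"delta_pos": [0,0,0],"dr": [0,0,0]},
    {"delta_pos": [0,0,0],"dr": [0,0,0]},
  ],
  grip=0,
  force=80,
)

```text
time: 3.45
tool_pos: [0.4747, -0.0537, 0.0423]
tcp_rot: [2.953, -1.066, 0.005]
wrist_force: [-2.0, -0.7, 6.8]
width: 0.266
```

```bash
python3 - <<'E'
from h import *
from workcell import bot
st=bot.read_state();print(st["time"],st["tool_pos"],st["tcp_rot"],st["width"],st["wrist_force"],st["torque"])
c=bot.read_camera("scene"); pickle.dump(c,open("scene2.pkl","wb"))
cv2.imwrite("pics/f.png",crop(c,230,180,80,80,7))
E
```

```text
3.45 [ 0.47468275 -0.0537284   0.04226068] [ 2.95343146 -1.06581479  0.00455244] 0.26632497408651135 [-1.97680505 -0.66922143  6.8022085 ] [-0.12887369  0.22644904 -0.04579928]
```

View pics/f.png

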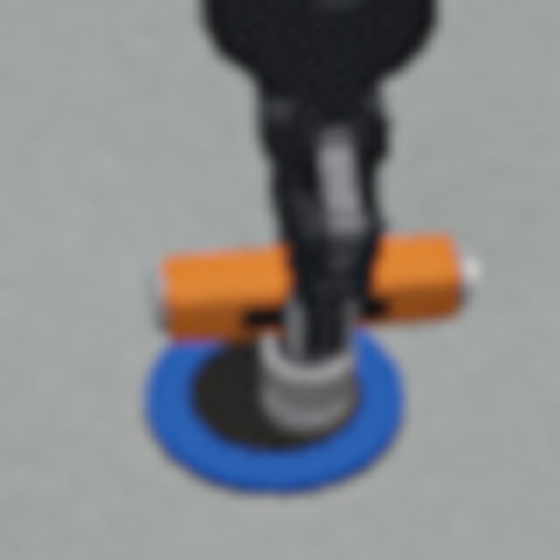

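```bash
python3 - <<'E'
from h import *
p0=np.array([.4747,-.0537,.0423]);r0=[2.9534,-1.0658,.0046]
T=np.array([.586,.2014,.1865])
Rt=R.from_rotvec(-til*ws_y)*R.from_rotvec(r0)
off=np.array([0,.001,.0283])
seat=T+.05*zs; p1=seat-Rt.apply(off)
print(p1,Rt.as_rotvec(),Rt.as_matrix().round(3).tolist(), zs)
pm=p0+[0,0,.21]
print("lift");a=plan(p0,r0,pm,r0,5)
print("over");plan(a[0],a[1],p1,Rt.as_rotvec(),8)
E
```

```text
[0.54567225 0.19466332 0.25328395] [-2.61364578  0.9444644  -0.69195533] [[0.672, -0.524, 0.523], [-0.657, -0.748, 0.094], [0.342, -0.406, -0.847]] [-0.52104572 -0.09657012  0.8480481 ]
lift
{"delta_pos":[0.0001, 0.0, -0.042],"dr":[0.0, 0.0, 0.0]},
{"delta_pos":[0.0002, 0.0, -0.042],"dr":[0.0, 0.0, 0.0]},
{"delta_pos":[0.0001, 0.0, -0.042],"dr":[0.0, 0.0, 0.0]},
{"delta_pos":[0.0002, 0.0001, -0.042],"dr":[0.0, 0.0, 0.0]},
{"delta_pos":[0.0001, 0.0, -0.042],"dr":[0.0, 0.0, 0.0]},
end [0.4747, -0.0537, 0.2523] [2.9534, -1.0658, 0.0046]
over
{"delta_pos":[-0.013, -0.0296, -0.0002],"dr":[0.054, 0.045, 0.0]},
{"delta_pos":[-0.013, -0.0295, 0.0008],"dr":[0.054, 0.045, 0.0]},
{"delta_pos":[-0.0131, -0.0295, 0.0018],"dr":[0.053, 0.045, 0.0]},
{"delta_pos":[-0.0132, -0.0293, 0.0028],"dr":[0.054, 0.045, 0.0]},
{"delta_pos":[-0.0133, -0.0292, 0.0038],"dr":[0.053, 0.044, 0.0]},
{"delta_pos":[-0.0135, -0.0289, 0.0047],"dr":[0.054, 0.045, 0.001]},
{"delta_pos":[-0.0138, -0.0286, 0.0057],"dr":[0.053, 0.044, 0.0]},
{"delta_pos":[-0.014, -0.0283, 0.0066],"dr":[0.054, 0.045, 0.001]},
end [0.5457, 0.1946, 0.2533] [-2.6133, 0.9447, -0.6922]
```

Call:
carry_out(
  deltas=[
    {"delta_pos": [0,0,-0.02],"dr": [0,0,0]},
    {"delta_pos": [0,0,-0.04],"dr": [0,0,0]},
    {"delta_pos": [0,0,-0.04],"dr": [0,0,0]},
    {"delta_pos": [0,0,-0.04],"dr": [0,0,0]},
    {"delta_pos": [0,0,-0.04],"dr": [0,0,0]},
    {"delta_pos": [0,0,-0.03],"dr": [0,0,0]},
    {"delta_pos": [0,0,0],"dr": [0,0,0]},
  ],
)

```text
time: 4.38
tool_pos: [0.4754, -0.0533, 0.2537]
tcp_rot: [2.954, -1.066, 0.011]
wrist_force: [0.6, -0.5, -2.6]
width: 0.261
```

Call:
carry_out(
  deltas=[
    {"delta_pos": [-0.013,-0.0296,-0.0002],"dr": [0.054,0.045,0]},
    {"delta_pos": [-0.013,-0.0295,0.0008],"dr": [0.054,0.045,0]},
    {"delta_pos": [-0.0131,-0.0295,0.0018],"dr": [0.053,0.045,0]},
    {"delta_pos": [-0.0132,-0.0293,0.0028],"dr": [0.054,0.045,0]},
    {"delta_pos": [-0.0133,-0.0292,0.0038],"dr": [0.053,0.044,0]},
    {"delta_pos": [-0.0135,-0.0289,0.0047],"dr": [0.054,0.045,0.001]},
    {"delta_pos": [-0.0138,-0.0286,0.0057],"dr": [0.053,0.044,0]},
    {"delta_pos": [-0.014,-0.0283,0.0066],"dr": [0.054,0.045,0.001]},
    {"delta_pos": [0,0,0],"dr": [0,0,0]},
    {"delta_pos": [0,0,0],"dr": [0,0,0]},
  ],
)

```text
time: 5.62
tool_pos: [0.5436, 0.1947, 0.2499]
tcp_rot: [-2.617, 0.946, -0.686]
wrist_force: [-0.1, 0.4, -0.6]
width: 0.265
```

```bash
cat > look.py <<'E'
from h import *
from workcell import bot
import sys
def look(tag,top=True):
    st=bot.read_state();print(round(st["time"],2),st["tool_pos"].round(4),st["tcp_rot"].round(4),"w",round(st["width"],3),st["wrist_force"].round(1),st["torque"].round(2),"q",st["q"].round(2))
    S=bot.read_camera("scene"); T=bot.read_camera("top") if top else None
    pickle.dump((st,S,T),open(f"v{tag}.pkl","wb")); return st,S,T
def gauge_lines(st,off=(0,.001,-.0157),rod=0):
    A=R.from_rotvec(st["tcp_rot"]).as_matrix(); m=st["tool_pos"]+A@np.array(off)
    a=np.linspace(0,2*np.pi,40); C=np.stack([np.cos(a),np.sin(a),0*a],1)
    L=[]
    for r,z in((.016,.052),(.016,.026)): L.append((m+(C*r+[0,0,z])@A.T,(0,255,0)))
    L.append((np.stack([m,m+A[:,2]*.14]),(0,255,0)))
    P=m+box(.024,.1,.024)@A.T
    for e in((0,4),(2,6),(1,5),(3,7),(0,2),(4,6),(1,3),(5,7),(0,1),(2,3),(4,5),(6,7)): L.append((P[list(e)],(255,255,255)))
    return L
def stem_lines(T):
    return [(circ(T,.009),(255,255,0)),(np.stack([T-.05*zs,T+.1*zs]),(255,0,255))]
E
python3 - <<'E'
from look import *
st,S,T=look("3")
A=R.from_rotvec(st["tcp_rot"]).as_matrix();print("z err deg",np.degrees(np.arccos(-A[:,2]@zs)))
L=gauge_lines(st)+stem_lines(np.array([.586,.2014,.1865]))
cv2.imwrite("pics/g.png",np.hstack([draw(S,345,90,80,100,5,[]),draw(S,345,90,80,100,5,L)[:, :]]))
cv2.imwrite("pics/gt.png",T["frame"][:,:,::-1])
E
```

```text
5.62 [0.5436 0.1947 0.2499] [-2.6174  0.9457 -0.6863] w 0.265 [-0.1  0.4 -0.6] [-0.07  0.4   0.01] q [ 0.36 -0.26  2.19 -0.15  0.67  1.14]
z err deg 0.2631498510418351
```

View pics/g.png

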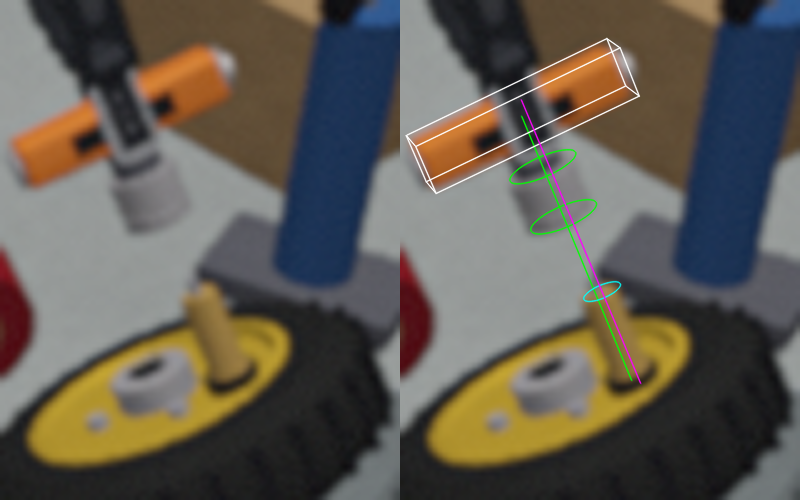

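View pics/gt.png

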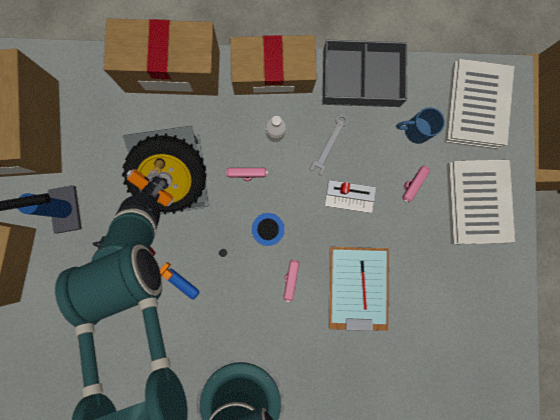

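```bash
python3 - <<'E'
from look import *
st,S,T=load("v3.pkl")
L=gauge_lines(st)+stem_lines(np.array([.586,.2014,.1865]))
a=np.hstack([draw(S,358,110,36,56,11,[]),draw(S,358,110,36,56,11,L)]);cv2.imwrite("pics/g2.png",a[:600])
a=np.hstack([draw(T,120,150,60,60,6,[]),draw(T,120,150,60,60,6,L)]);cv2.imwrite("pics/g3.png",a)
E
```

```text
(no output)
```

View pics/g2.png

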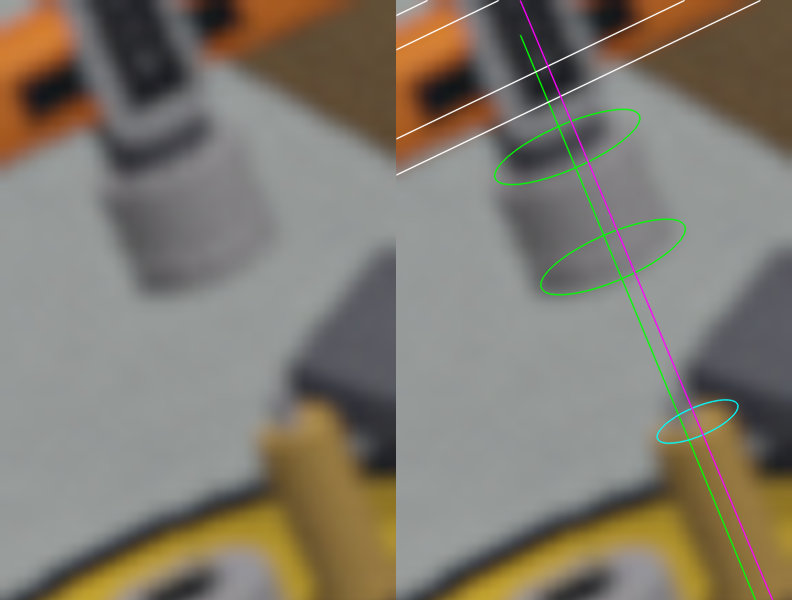

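View pics/g3.png

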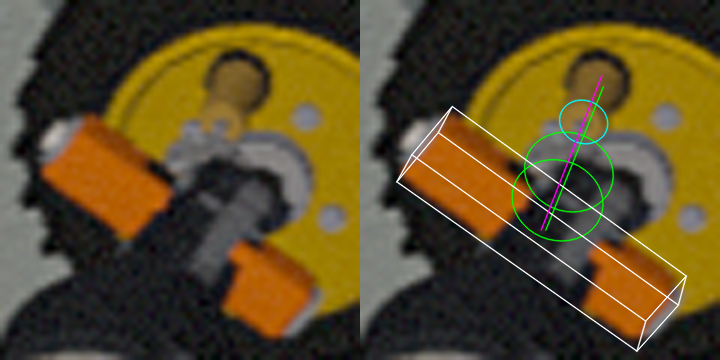

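```bash
python3 - <<'E'
from look import *
st,S,T=load("v3.pkl")
A=R.from_rotvec(st["tcp_rot"]).as_matrix()
seat=st["tool_pos"]+A@np.array([0,.001,.0283]); d=seat-np.array([.586,.2014,.1865])
print("along",d@zs,"x",d@ws_x,"y",d@ws_y)
Rw=R.from_rotvec(S["attitude"]).as_matrix()
for n,v in(("wx",ws_x),("wy",ws_y),("zs",zs)): print(n,(proj(S,seat+.01*v)-proj(S,seat)),(proj(T,seat+.01*v)-proj(T,seat)),"tool",(A.T@v).round(3))
E
```

```text
along 0.04826483199544459 x -0.003682557480930623 y 0.00040621285846044713
wx [[ 3.72085132 -0.84503308]] [[-1.15298701 -4.13858459]] tool [ 0.64  -0.768 -0.003]
wy [[ 1.77703821 -1.98444174]] [[-4.51459023  0.67871656]] tool [-0.768 -0.64  -0.003]
zs [[-1.61841818 -3.83743949]] [[-0.70852962  1.82181668]] tool [ 0.     0.005 -1.   ]
```

Call:
carry_out(
  deltas=[
    {"delta_pos": [0.002,-0.0025,0.012],"dr": [0,0,0]},
    {"delta_pos": [0,0,0.012],"dr": [0,0,0]},
    {"delta_pos": [0,0,0],"dr": [0,0,0]},
    {"delta_pos": [0,0,0],"dr": [0,0,0]},
  ],
)

```text
time: 6.22
tool_pos: [0.56, 0.1977, 0.2331]
tcp_rot: [-2.614, 0.946, -0.689]
wrist_force: [-0.1, -0.2, -1.5]
width: 0.267
```

```bash
cat >> look.py <<'E'
def rel(st,off=(0,.001,.0283),T=np.array([.586,.2014,.1865])):
    A=R.from_rotvec(st["tcp_rot"]).as_matrix();d=st["tool_pos"]+A@np.array(off)-T
    print("along %.4f x %.4f y %.4f"%(d@zs,d@ws_x,d@ws_y),"zerr",np.degrees(np.arccos(-A[:,2]@zs)).round(2),"F axial %.1f lat %.1f %.1f"%(st["wrist_force"]@zs,st["wrist_force"]@ws_x,st["wrist_force"]@ws_y))
E
python3 - <<'E'
from look import *
st,S,T=look("4");rel(st)
L=gauge_lines(st)+stem_lines(np.array([.586,.2014,.1865]))
a=np.hstack([draw(S,358,115,36,50,11,[]),draw(S,358,115,36,50,11,L)]);cv2.imwrite("pics/g4.png",a[:600])
a=np.hstack([draw(T,130,150,40,40,9,[]),draw(T,130,150,40,40,9,L)]);cv2.imwrite("pics/g5.png",a)
E
```

```text
6.22 [0.56   0.1977 0.2331] [-2.6142  0.9462 -0.6895] w 0.267 [-0.1 -0.2 -1.5] [-0.08  0.42 -0.04] q [ 0.35 -0.21  2.19 -0.16  0.62  1.15]
along 0.0251 x 0.0017 y 0.0004 zerr 0.16 F axial -1.2 lat -0.9 -0.2
```

View pics/g4.png

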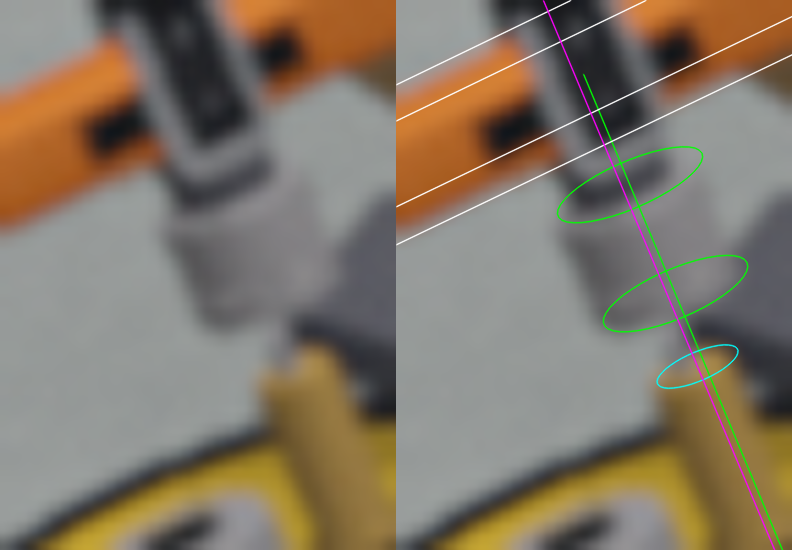

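View pics/g5.png

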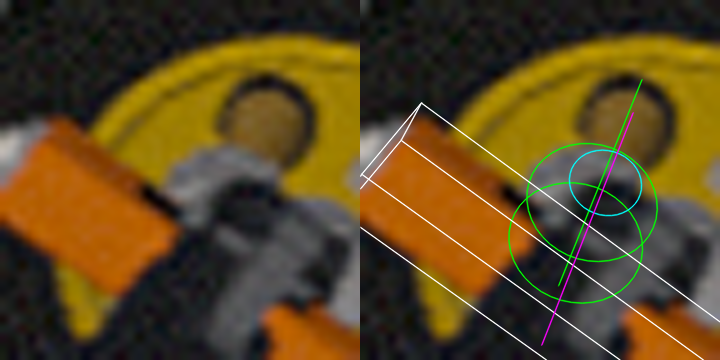

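Foot and stem are coaxial to about 1 mm in the scene view: foot end (267,297) in the crop against the stem axis at (272,297). Now I'll advance slowly, watching the force.

Call:
carry_out(
  deltas=[
    {"delta_pos": [0,0,0.006],"dr": [0,0,0]},
    {"delta_pos": [0,0,0.005],"dr": [0,0,0]},
    {"delta_pos": [0,0,0.003],"dr": [0,0,0]},
    {"delta_pos": [0,0,0],"dr": [0,0,0]},
    {"delta_pos": [0,0,0],"dr": [0,0,0]},
  ],
)

```text
time: 6.95
tool_pos: [0.5673, 0.1993, 0.2218]
tcp_rot: [-2.614, 0.946, -0.69]
wrist_force: [-0.0, 0.5, -1.5]
width: 0.262
```

```bash
python3 - <<'E'
from look import *
st,S,T=look("5");rel(st)
a=np.hstack([draw(S,358,115,36,50,11,[]),draw(T,130,150,40,55,10,[])]);cv2.imwrite("pics/g6.png",a[:600])
E
```

```text
6.95 [0.5673 0.1993 0.2218] [-2.6136  0.9456 -0.6903] w 0.262 [-0.   0.5 -1.5] [-0.06  0.44 -0.04] q [ 0.35 -0.18  2.19 -0.16  0.59  1.15]
along 0.0115 x 0.0020 y 0.0006 zerr 0.15 F axial -1.3 lat -0.8 0.5
```

View pics/g6.png

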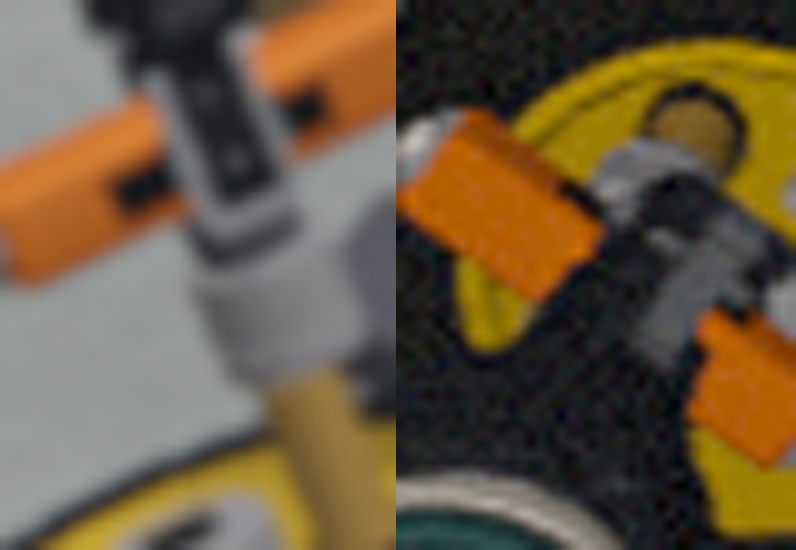

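Call:
carry_out(
  deltas=[
    {"delta_pos": [0,0,0.003],"dr": [0,0,0]},
    {"delta_pos": [0,0,0.002],"dr": [0,0,0]},
    {"delta_pos": [0,0,0],"dr": [0,0,0]},
  ],
)

```text
time: 7.42
tool_pos: [0.5702, 0.1999, 0.218]
tcp_rot: [-2.613, 0.945, -0.691]
wrist_force: [-2.6, 0.4, 0.9]
width: 0.264
```

```bash
python3 - <<'E'
from look import *
st,S,T=look("6",False);rel(st)
a=draw(S,345,105,60,60,10,[]);cv2.imwrite("pics/g7.png",a)
E
```

```text
7.42 [0.5702 0.1999 0.218 ] [-2.6128  0.9453 -0.6911] w 0.264 [-2.6  0.4  0.9] [-0.04  0.41 -0.04] q [ 0.35 -0.17  2.19 -0.16  0.58  1.15]
along 0.0068 x 0.0026 y 0.0007 zerr 0.16 F axial 2.1 lat -1.7 0.9
```

View pics/g7.png

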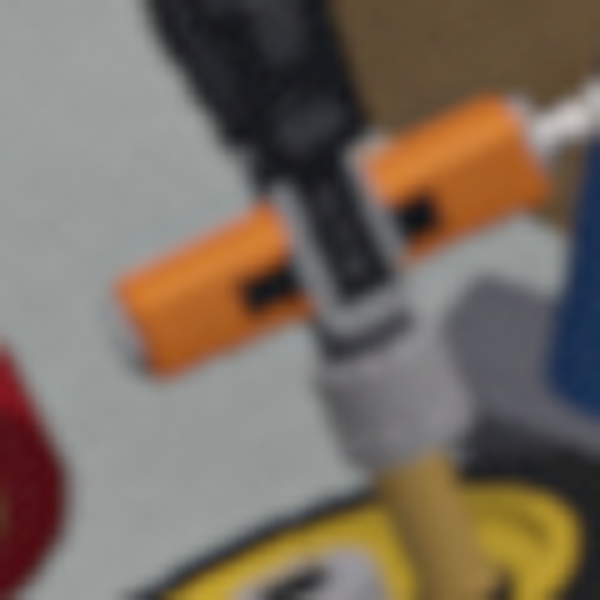

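Call:
carry_out(
  deltas=[
    {"delta_pos": [0,0,0.002],"dr": [0,0,0]},
    {"delta_pos": [0,0,0.002],"dr": [0,0,0]},
    {"delta_pos": [0,0,0],"dr": [0,0,0]},
  ],
)

```text
time: 7.85
tool_pos: [0.5724, 0.2003, 0.2146]
tcp_rot: [-2.613, 0.945, -0.691]
wrist_force: [-3.6, -0.5, 4.5]
width: 0.265
```

```bash
python3 - <<'E'
from look import *
st=bot.read_state();print(st["wrist_force"],st["torque"]);rel(st)
E
```

```text
[-3.55226273 -0.4768354   4.47314217] [0.02356278 0.39560612 0.02000081]
along 0.0027 x 0.0026 y 0.0007 zerr 0.16 F axial 5.7 lat -0.7 0.2
```

Call:
carry_out(
  deltas=[
    {"delta_pos": [0,0,0.002],"dr": [0,0,0]},
    {"delta_pos": [0,0,0.001],"dr": [0,0,0]},
    {"delta_pos": [0,0,0],"dr": [0,0,0]},
  ],
)

```text
time: 8.22
tool_pos: [0.5736, 0.2005, 0.2126]
tcp_rot: [-2.613, 0.946, -0.691]
wrist_force: [-10.0, -1.6, 10.5]
width: 0.264
```

```bash
python3 - <<'E'
from look import *
st,S,T=look("7",False);rel(st)
a=draw(S,355,95,60,60,10,[]);cv2.imwrite("pics/g8.png",a)
E
```

```text
8.22 [0.5736 0.2005 0.2126] [-2.613   0.9456 -0.6907] w 0.264 [-10.   -1.6  10.5] [-0.16  0.9  -0.02] q [ 0.35 -0.16  2.19 -0.16  0.57  1.15]
along 0.0004 x 0.0026 y 0.0007 zerr 0.15 F axial 14.3 lat -3.1 0.2
```

View pics/g8.png

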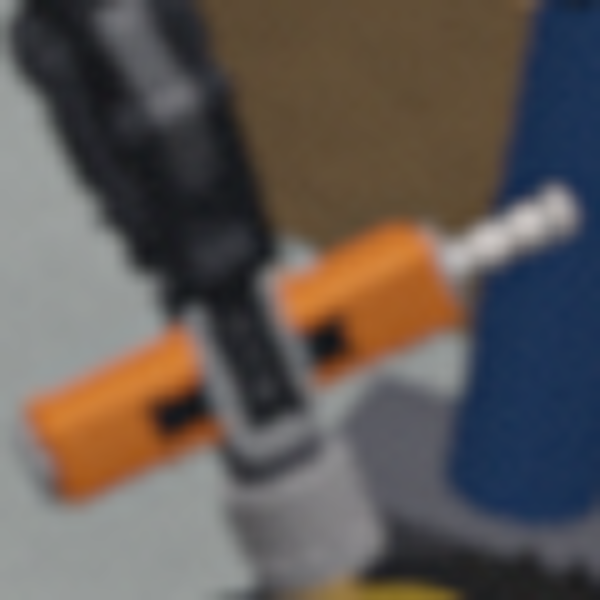

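Call:
carry_out(
  deltas=[
    {"delta_pos": [0,0,0.001],"dr": [0,0,0]},
    {"delta_pos": [0,0,0],"dr": [0,0,0]},
  ],
)

```text
time: 8.52
tool_pos: [0.5738, 0.2006, 0.2126]
tcp_rot: [-2.613, 0.946, -0.69]
wrist_force: [-17.3, -3.3, 17.2]
width: 0.267
```

```bash
python3 - <<'E'
from look import *
st=bot.read_state();print(st["wrist_force"],st["torque"]);rel(st)
E
```

```text
[-17.34921955  -3.30054075  17.15718836] [-0.19585425  1.36889632 -0.06242902]
along 0.0003 x 0.0028 y 0.0008 zerr 0.15 F axial 23.9 lat -5.9 -0.1
```

Call:
carry_out(
  deltas=[
    {"delta_pos": [-0.0005,0.0006,0],"dr": [0,0,0]},
    {"delta_pos": [0,0,0.0005],"dr": [0,0,0]},
    {"delta_pos": [0,0,0.0005],"dr": [0,0,0]},
    {"delta_pos": [0,0,0],"dr": [0,0,0]},
    {"delta_pos": [0,0,0],"dr": [0,0,0]},
  ],
)

```text
time: 9.15
tool_pos: [0.5739, 0.2007, 0.2126]
tcp_rot: [-2.612, 0.946, -0.692]
wrist_force: [-22.4, -5.1, 23.3]
width: 0.269
```

```bash
python3 - <<'E'
from look import *
st,S,T=look("8");rel(st)
L=gauge_lines(st)
a=np.hstack([draw(S,345,90,70,80,7,[]),draw(T,115,140,60,56,7,[])[:, :300]][:1]);cv2.imwrite("pics/g9.png",a)
cv2.imwrite("pics/g9t.png",draw(T,115,140,60,60,8,[]))
E
```

```text
9.15 [0.5739 0.2007 0.2126] [-2.612   0.9457 -0.6918] w 0.269 [-22.4  -5.1  23.3] [-0.4   1.69 -0.03] q [ 0.35 -0.16  2.19 -0.17  0.57  1.16]
along 0.0002 x 0.0029 y 0.0008 zerr 0.19 F axial 31.9 lat -7.1 -0.9
```

View pics/g9.png

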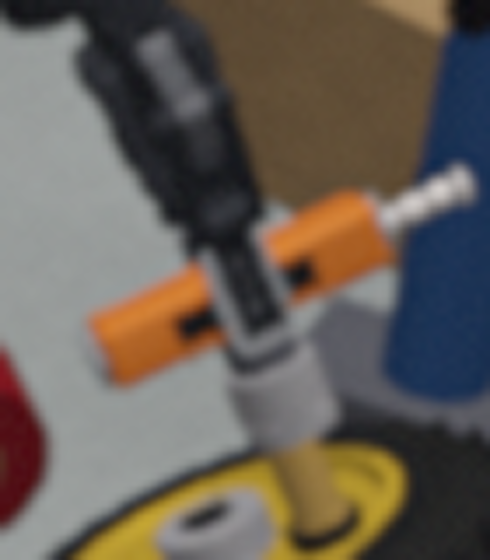

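View pics/g9t.png

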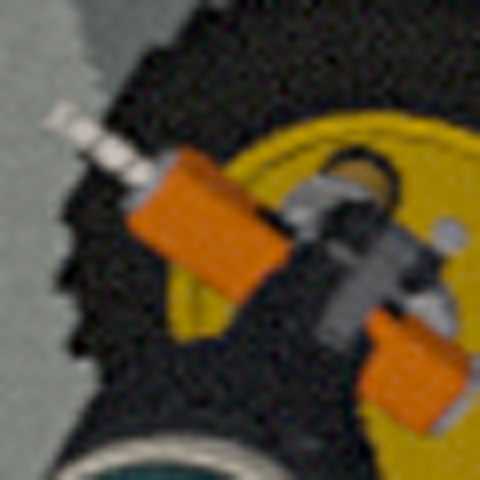

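Call:
carry_out(
  deltas=[
    {"delta_pos": [0,0,-0.003],"dr": [0,0,0]},
    {"delta_pos": [0,0,-0.005],"dr": [0,0,0]},
    {"delta_pos": [0,0,-0.012],"dr": [0,0,0]},
    {"delta_pos": [0,0,-0.02],"dr": [0,0,0]},
    {"delta_pos": [0,0,-0.03],"dr": [0,0,0]},
    {"delta_pos": [0,0,0],"dr": [0,0,0]},
    {"delta_pos": [0,0,0],"dr": [0,0,0]},
  ],
)

```text
time: 10.12
tool_pos: [0.5369, 0.1936, 0.2674]
tcp_rot: [-2.615, 0.946, -0.689]
wrist_force: [-0.8, -0.5, -1.5]
width: 0.268
```

```bash
python3 - <<'E'
from look import *
st,S,T=look("9");
for c,roi in((T,(245,205,45,45)),(S,(245,212,50,45))):
    hsv=cv2.cvtColor(c["frame"],cv2.COLOR_RGB2HSV); m=cv2.inRange(hsv,(100,120,60),(125,255,255));z=np.zeros_like(m);x,y,w,h=roi; z[y:y+h,x:x+w]=m[y:y+h,x:x+w]
    e=cv2.fitEllipse(cv2.convexHull(cv2.findNonZero(z))); print("pad",e,onz(c,e[0],.006))
p=st["tool_pos"]
r1=np.array([2.9534,-1.0658,.0046])
pm=np.array([.4675,-.0580,.25])
plan(p,st["tcp_rot"],pm,r1,9)
cv2.imwrite("pics/h.png",np.hstack([draw(S,345,70,70,80,5,[]),draw(S,235,205,70,80,5,[])]))
E
```

```text
10.12 [0.5369 0.1936 0.2674] [-2.6151  0.9461 -0.6886] w 0.268 [-0.8 -0.5 -1.5] [-0.05  0.35  0.  ] q [ 0.36 -0.29  2.18 -0.15  0.71  1.14]
pad ((267.5521545410156, 228.84417724609375), (32.12858963012695, 32.435447692871094), 10.773195266723633) [ 0.46292726 -0.05840911  0.006     ]
pad ((268.7599182128906, 236.70924377441406), (25.93783187866211, 36.10313415527344), 90.9290542602539) [ 0.4656826  -0.06397102  0.006     ]
{"delta_pos":[0.0125, 0.0258, -0.005],"dr":[-0.047, -0.04, -0.0]},
{"delta_pos":[0.0123, 0.026, -0.0043],"dr":[-0.048, -0.039, -0.0]},
{"delta_pos":[0.0122, 0.0261, -0.0035],"dr":[-0.047, -0.039, -0.0]},
{"delta_pos":[0.0121, 0.0263, -0.0027],"dr":[-0.048, -0.04, -0.0]},
{"delta_pos":[0.012, 0.0264, -0.002],"dr":[-0.047, -0.039, -0.0]},
{"delta_pos":[0.0119, 0.0265, -0.0012],"dr":[-0.048, -0.04, -0.001]},
{"delta_pos":[0.0119, 0.0265, -0.0004],"dr":[-0.047, -0.039, -0.0]},
{"delta_pos":[0.0118, 0.0265, 0.0005],"dr":[-0.048, -0.04, -0.001]},
{"delta_pos":[0.0119, 0.0265, 0.0012],"dr":[-0.047, -0.039, -0.0]},
end [0.4675, -0.058, 0.25] [2.9534, -1.0664, 0.0052]
```

View pics/h.png

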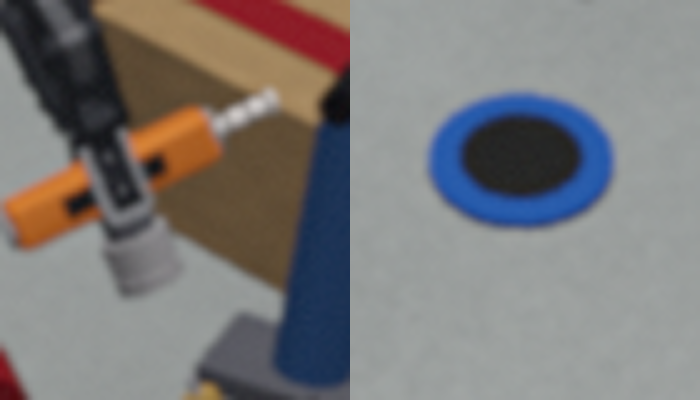

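The rod stays out after the gauge came off the stem, and the pad is clear. Next I'll return to above the pad.

Call:
carry_out(
  deltas=[
    {"delta_pos": [0.0125,0.0258,-0.005],"dr": [-0.047,-0.04,0]},
    {"delta_pos": [0.0123,0.026,-0.0043],"dr": [-0.048,-0.039,0]},
    {"delta_pos": [0.0122,0.0261,-0.0035],"dr": [-0.047,-0.039,0]},
    {"delta_pos": [0.0121,0.0263,-0.0027],"dr": [-0.048,-0.04,0]},
    {"delta_pos": [0.012,0.0264,-0.002],"dr": [-0.047,-0.039,0]},
    {"delta_pos": [0.0119,0.0265,-0.0012],"dr": [-0.048,-0.04,-0.001]},
    {"delta_pos": [0.0119,0.0265,-0.0004],"dr": [-0.047,-0.039,0]},
    {"delta_pos": [0.0118,0.0265,0.0005],"dr": [-0.048,-0.04,-0.001]},
    {"delta_pos": [0.0119,0.0265,0.0012],"dr": [-0.047,-0.039,0]},
    {"delta_pos": [0,0,0],"dr": [0,0,0]},
  ],
)

```text
time: 11.48
tool_pos: [0.4683, -0.0591, 0.2495]
tcp_rot: [2.952, -1.07, 0.004]
wrist_force: [0.4, 0.8, -0.8]
width: 0.269
```

Call:
carry_out(
  deltas=[
    {"delta_pos": [0,0,0.03],"dr": [0,0,0]},
    {"delta_pos": [0,0,0.04],"dr": [0,0,0]},
    {"delta_pos": [0,0,0.04],"dr": [0,0,0]},
    {"delta_pos": [0,0,0.04],"dr": [0,0,0]},
    {"delta_pos": [0,0,0.03],"dr": [0,0,0]},
    {"delta_pos": [0,0,0],"dr": [0,0,0]},
    {"delta_pos": [0,0,0],"dr": [0,0,0]},
  ],
)

```text
time: 12.35
tool_pos: [0.4697, -0.0578, 0.0719]
tcp_rot: [-2.955, 1.066, -0.01]
wrist_force: [-0.0, -0.3, -0.5]
width: 0.27
```

```bash
python3 - <<'E'
from look import *
st,S,T=look("10",False);
A=R.from_rotvec(st["tcp_rot"]).as_matrix();print("tilt",A[:,2], "foot",st["tool_pos"]+A@[0,.001,.0363])
cv2.imwrite("pics/i.png",draw(S,235,180,70,75,8,gauge_lines(st)))
E
```

```text
12.35 [ 0.4697 -0.0578  0.0719] [-2.955   1.0664 -0.0096] w 0.27 [-0.  -0.3 -0.5] [ 0.04 -0.05 -0.  ] q [-0.17  0.04  2.18 -0.    0.91  0.52]
tilt [ 0.00575142 -0.00197699 -0.99998151] foot [ 0.46929631 -0.0586327   0.03564387]
```

View pics/i.png

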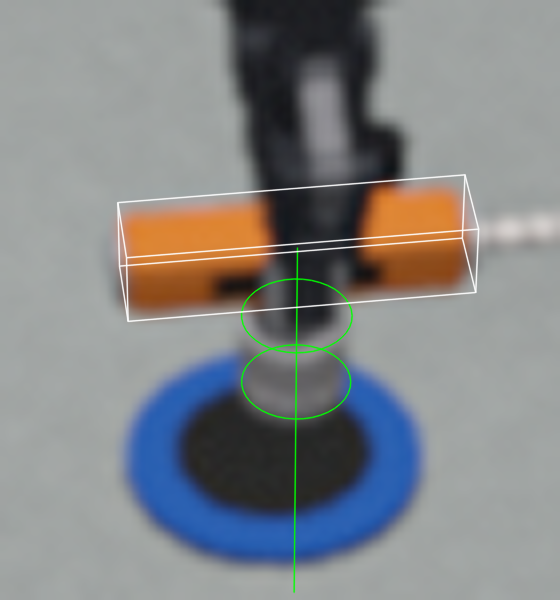

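Call:
carry_out(
  deltas=[
    {"delta_pos": [0,0,0.014],"dr": [0,0,0]},
    {"delta_pos": [0,0,0.01],"dr": [0,0,0]},
    {"delta_pos": [0,0,0.004],"dr": [0,0,0]},
    {"delta_pos": [0,0,0.001],"dr": [0,0,0]},
    {"delta_pos": [0,0,0],"dr": [0,0,0]},
    {"delta_pos": [0,0,0],"dr": [0,0,0]},
  ],
)

```text
time: 13.15
tool_pos: [0.4683, -0.058, 0.0423]
tcp_rot: [2.954, -1.067, 0.005]
wrist_force: [-3.8, 0.5, 5.7]
width: 0.263
```

Call:
carry_out(
  deltas=[
    {"delta_pos": [0,0,0],"dr": [0,0,0]},
    {"delta_pos": [0,0,0],"dr": [0,0,0]},
    {"delta_pos": [0,0,0],"dr": [0,0,0]},
    {"delta_pos": [0,0,0],"dr": [0,0,0]},
  ],
  grip=0.7,
)

```text
time: 13.65
tool_pos: [0.4691, -0.0582, 0.0421]
tcp_rot: [2.955, -1.067, 0.008]
wrist_force: [0.2, 0.1, 0.1]
width: 0.705
```

Call:
carry_out(
  deltas=[
    {"delta_pos": [0,0,-0.015],"dr": [0,0,0]},
    {"delta_pos": [0,0,-0.025],"dr": [0,0,0]},
    {"delta_pos": [0,0,-0.04],"dr": [0,0,0]},
    {"delta_pos": [0,0,-0.04],"dr": [0,0,0]},
    {"delta_pos": [0,0,-0.02],"dr": [0,0,0]},
    {"delta_pos": [0,0,0],"dr": [0,0,0]},
  ],
)

```text
time: 14.4
tool_pos: [0.4703, -0.0582, 0.1853]
tcp_rot: [-2.954, 1.067, -0.017]
wrist_force: [0.8, -0.1, -0.5]
width: 0.702
```

```bash
python3 - <<'E'
from look import *
st,S,T=look("11",False)
cv2.imwrite("pics/j.png",draw(S,235,180,80,75,8,[]))
E
```

```text
14.4 [ 0.4703 -0.0582  0.1853] [-2.9542  1.0667 -0.0166] w 0.702 [ 0.8 -0.1 -0.5] [-0.02  0.03 -0.01] q [-0.17 -0.09  2.08 -0.    1.15  0.52]
```

View pics/j.png

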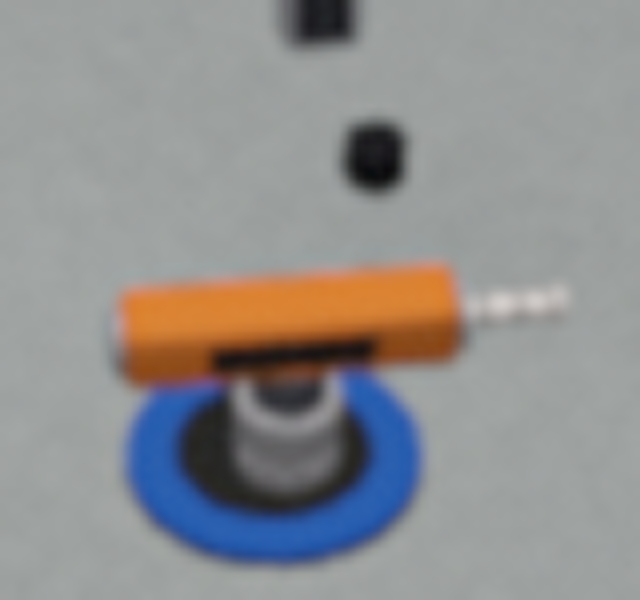

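The gauge stands upright on the pad with the rod out. Next I'll measure the rail, the marker and the rod.

```bash
python3 - <<'E'
from h import *
t=load("top0.pkl");s=load("scene0.pkl")
o=lambda u,x0,y0,k:((u[0]+.5)/k-.5+x0,(u[1]+.5)/k-.5+y0)
C=[onz(t,o(u,322,175,10),.014) for u in((75,55),(540,120),(525,262),(52,192))]
print(np.array(C).round(4), [np.linalg.norm(C[i]-C[(i+1)%4]).round(4) for i in range(4)])
rc=np.mean(C,0); d=(C[0]-C[1])+(C[3]-C[2]); d/=np.linalg.norm(d); print("rail c",rc,"dir +y yaw",np.degrees(np.arctan2(d[1],d[0])))
tk=[onz(t,o(u,322,175,10),.004) for u in((420,265),(275,243),(130,218))]
for q in tk: print("tick along",(q-rc)@d)
# marker fit
def mask(c,roi):
    hsv=cv2.cvtColor(c["frame"],cv2.COLOR_RGB2HSV); m=cv2.inRange(hsv,(0,100,60),(8,255,255))|cv2.inRange(hsv,(172,100,60),(180,255,255))
    x,y,w,h=roi; z=np.zeros_like(m); z[y:y+h,x:x+w]=m[y:y+h,x:x+w]; z=cv2.morphologyEx(z,cv2.MORPH_CLOSE,np.ones((5,5))); return z/255.
mt=mask(t,(335,178,25,22));ms=mask(s,(230,285,26,32));print(mt.sum(),ms.sum())
e2=np.array([d[1],-d[0],0]); M=np.stack([e2,d,[0,0,1]],1)
def pts(p): return box(.028,.02,.04)@M.T+rc*[1,1,0]+e2*p[0]+d*p[1]+[0,0,p[2]]
for use in("ts","t","s"):
    f=lambda p:sum(((soft(c,pts(p),m.shape)-m)**2).sum() for k,c,m in(("t",t,mt),("s",s,ms)) if k in use)
    r=minimize(f,[0,.01,.035],method="Nelder-Mead",options=dict(initial_simplex=np.array([[0,.01,.035],[.008,.01,.035],[0,.02,.035],[0,.01,.045]])))
    print(use,r.x,r.fun,"world",rc[:2]+e2[:2]*r.x[0]+d[:2]*r.x[1])
E
```

```text
[[ 0.6006 -0.2219  0.014 ]
 [ 0.5868 -0.3492  0.014 ]
 [ 0.5478 -0.3455  0.014 ]
 [ 0.5629 -0.2163  0.014 ]] [np.float64(0.1281), np.float64(0.0392), np.float64(0.1301), np.float64(0.0381)]
rail c [ 0.57452311 -0.28321073  0.014     ] dir +y yaw 83.57115188251822
tick along -0.03885108656100254
tick along 0.001379177108879014
tick along 0.04171213553365378
92.0 201.0
ts [0.00098583 0.02148567 0.0316201 ] 128.5513879277201 world [ 0.57790848 -0.26197054]
t [0.00304501 0.01963337 0.0272957 ] 25.144790465205688 world [ 0.57974731 -0.26404176]
s [-0.14868095  0.1321664  -0.19354511] 10.32725874663591 world [ 0.44157569 -0.13522773]
```

```bash
python3 - <<'E'
from look import *
st,S,T=load("v11.pkl")
plan(st["tool_pos"],st["tcp_rot"],[.5775,-.2625,.12],down(-96.4),9)
E
```

```text
{"delta_pos":[0.0236, 0.0099, 0.0074],"dr":[-0.001, -0.001, 0.11]},
{"delta_pos":[0.0245, 0.0072, 0.0074],"dr":[-0.001, -0.001, 0.11]},
{"delta_pos":[0.0252, 0.0045, 0.0074],"dr":[-0.001, -0.001, 0.11]},
{"delta_pos":[0.0256, 0.0017, 0.0074],"dr":[-0.001, -0.001, 0.11]},
{"delta_pos":[0.0256, -0.0012, 0.0074],"dr":[-0.001, -0.001, 0.11]},
{"delta_pos":[0.0253, -0.0039, 0.0073],"dr":[-0.001, -0.001, 0.11]},
{"delta_pos":[0.0247, -0.0067, 0.0073],"dr":[-0.001, -0.0, 0.11]},
{"delta_pos":[0.0238, -0.0094, 0.0073],"dr":[-0.001, -0.001, 0.11]},
{"delta_pos":[0.0227, -0.012, 0.0073],"dr":[-0.0, -0.0, 0.109]},
end [0.5775, -0.2625, 0.12] [2.0945, -2.3414, 0.0003]
```

Call:
carry_out(
  deltas=[
    {"delta_pos": [0.0236,0.0099,0.0074],"dr": [-0.001,-0.001,0.11]},
    {"delta_pos": [0.0245,0.0072,0.0074],"dr": [-0.001,-0.001,0.11]},
    {"delta_pos": [0.0252,0.0045,0.0074],"dr": [-0.001,-0.001,0.11]},
    {"delta_pos": [0.0256,0.0017,0.0074],"dr": [-0.001,-0.001,0.11]},
    {"delta_pos": [0.0256,-0.0012,0.0074],"dr": [-0.001,-0.001,0.11]},
    {"delta_pos": [0.0253,-0.0039,0.0073],"dr": [-0.001,-0.001,0.11]},
    {"delta_pos": [0.0247,-0.0067,0.0073],"dr": [-0.001,0,0.11]},
    {"delta_pos": [0.0238,-0.0094,0.0073],"dr": [-0.001,-0.001,0.11]},
    {"delta_pos": [0.0227,-0.012,0.0073],"dr": [0,0,0.109]},
    {"delta_pos": [0,0,0],"dr": [0,0,0]},
  ],
)

```text
time: 15.7
tool_pos: [0.5741, -0.2626, 0.1133]
tcp_rot: [2.09, -2.338, -0.013]
wrist_force: [-0.2, 0.5, -0.4]
width: 0.699
```

```bash
python3 - <<'E'
from look import *
st,S,T=look("12")
def mask(c,roi):
    hsv=cv2.cvtColor(c["frame"],cv2.COLOR_RGB2HSV); m=cv2.inRange(hsv,(5,140,90),(20,255,255)); x,y,w,h=roi; z=np.zeros_like(m); z[y:y+h,x:x+w]=m[y:y+h,x:x+w]; return cv2.morphologyEx(z,cv2.MORPH_CLOSE,np.ones((7,7)))/255.
mt=mask(T,(240,200,55,50));ms=mask(S,(245,205,60,32))
res={}
for nm,c,m in(("t",T,mt),("s",S,ms)):
    def pts(p): return box(p[3],p[4],p[4])@R.from_euler('z',p[2]).as_matrix().T+[p[0],p[1],.058]
    f=lambda p:((soft(c,pts(p),m.shape,8)-m)**2).sum()
    x0=np.array([.4675,-.058,.877,.098,.022]); sim=np.vstack([x0]+[x0+dd for dd in np.diag([.006,.006,.08,.006,.003])])
    r=minimize(f,x0,method="Nelder-Mead",options=dict(initial_simplex=sim,maxiter=600)); p=r.x; print(nm,p.round(4),r.fun); res[nm]=p
    u=np.array([np.cos(p[2]),np.sin(p[2]),0]); v=np.array([-u[1],u[0],0]); m0=np.array([p[0],p[1],.058])
    L=[]
    for e in(0,10,20,25,30,35):
        q=m0+u*(.055+e/1000); L.append((np.stack([q-v*.008,q+v*.008]),(0,0,255) if e in(0,10,20,30) else (255,0,0)))
    q=m0+u*.05; L.append((np.stack([q-v*.012,q+v*.012]),(0,255,0)));q=m0-u*.05; L.append((np.stack([q-v*.012,q+v*.012]),(0,255,0)))
    im=draw(c,*((235,190,50,55) if nm=="t" else(245,195,65,45)),10,L); cv2.imwrite(f"pics/k{nm}.png",im)
    cv2.imwrite(f"pics/kk{nm}.png",draw(c,*((235,190,50,55) if nm=="t" else(245,195,65,45)),10,[]))
E
```

```text
15.7 [ 0.5741 -0.2626  0.1133] [ 2.0899 -2.3383 -0.0129] w 0.699 [-0.2  0.5 -0.4] [-0.02 -0.07  0.02] q [-0.47  0.28  1.81 -0.    1.06  1.22]
t [ 0.468  -0.0579  0.8777  0.0959  0.0225] 12.13846981930027
s [ 0.4731 -0.0473  0.6981  0.0699  0.0133] 65.66854286812764
```

View pics/kt.png

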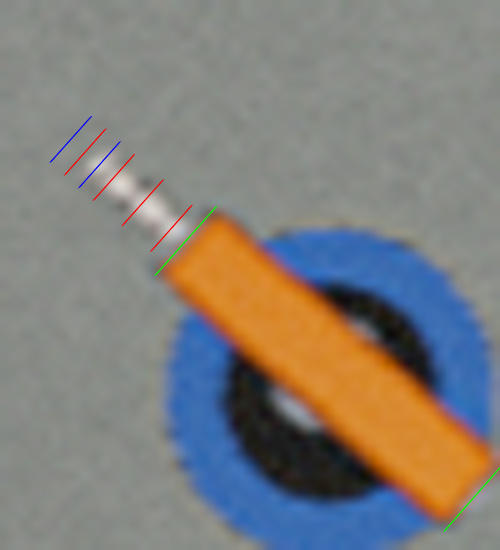

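View pics/ks.png

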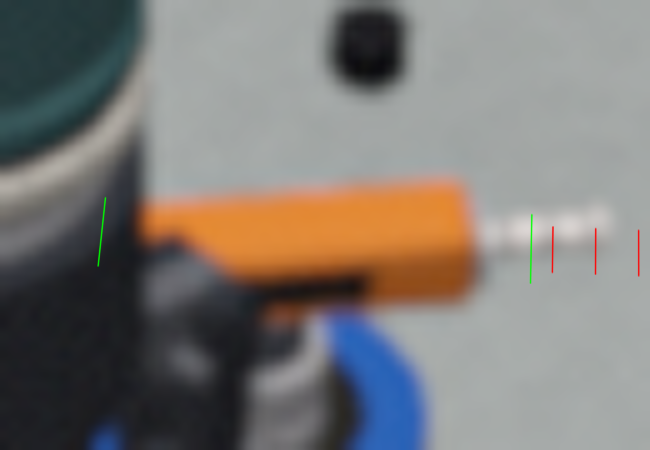

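View pics/kkt.png

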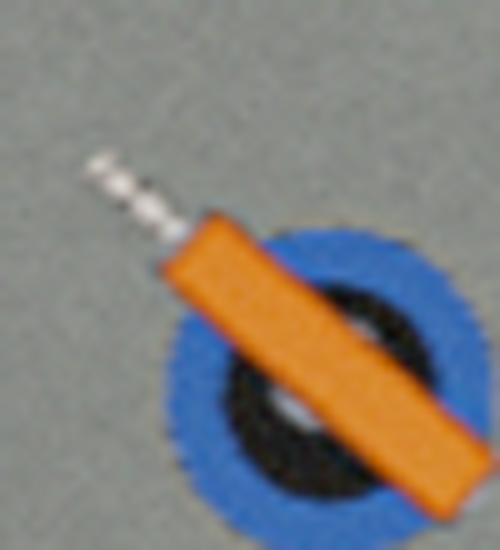

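```bash
python3 - <<'E'
from look import *
from scipy.ndimage import map_coordinates
def prof(c,m0,yawr,lab):
    u=np.array([np.cos(yawr),np.sin(yawr),0]);v=np.array([-u[1],u[0],0])
    x=np.arange(-.060,.1,.002); g=c["frame"].astype(float)
    out=[]
    for w in(-.0015,0,.0015):
        uv=proj(c,m0+x[:,None]*u+w*v); out.append([map_coordinates(g[:,:,k],[uv[:,1],uv[:,0]],order=1) for k in range(3)])
    o=np.mean(out,0)
    print(lab)
    for i,xx in enumerate(x):
        if xx<-.04 or xx>.044: print(int(round(xx*1000)),o[:,i].round(0).astype(int).tolist(),end=" ")
    print()
st,S,T=load("v12.pkl")
prof(T,np.array([.468,-.0579,.058]),.8777,"top now")
st,S,_=load("v11.pkl")
def mask(c,roi):
    hsv=cv2.cvtColor(c["frame"],cv2.COLOR_RGB2HSV); m=cv2.inRange(hsv,(5,140,70),(20,255,255)); x,y,w,h=roi; z=np.zeros_like(m); z[y:y+h,x:x+w]=m[y:y+h,x:x+w]; return cv2.morphologyEx(z,cv2.MORPH_CLOSE,np.ones((7,7)))/255.
ms=mask(S,(240,205,65,32))
def pts(p): return box(.0975,.0225,.0225)@R.from_euler('z',p[2]).as_matrix().T+[p[0],p[1],.058]
f=lambda p:((soft(S,pts(p),ms.shape,8)-ms)**2).sum()
x0=np.array([.4675,-.058,.877]); r=minimize(f,x0,method="Nelder-Mead",options=dict(initial_simplex=np.vstack([x0]+[x0+d for d in np.diag([.006,.006,.08])])));print(r.x,r.fun)
prof(S,np.array([*r.x[:2],.058]),r.x[2],"scene v11")
E
```

```text
top now
-60 [139, 142, 137] -58 [138, 142, 137] -56 [137, 141, 137] -54 [140, 144, 142] -52 [150, 149, 152] -50 [167, 141, 135] -48 [189, 123, 75] -46 [209, 128, 42] -44 [218, 137, 42] -42 [218, 139, 46] 44 [217, 134, 39] 46 [211, 127, 36] 48 [192, 119, 60] 50 [169, 133, 119] 52 [170, 165, 167] 54 [189, 187, 185] 56 [186, 183, 178] 58 [180, 175, 171] 60 [193, 186, 181] 62 [202, 195, 190] 64 [198, 193, 189] 66 [184, 178, 174] 68 [171, 164, 160] 70 [184, 177, 172] 72 [201, 195, 188] 74 [196, 190, 183] 76 [179, 173, 167] 78 [178, 173, 167] 80 [187, 184, 177] 82 [167, 167, 160] 84 [141, 145, 139] 86 [137, 141, 136] 88 [137, 142, 136] 90 [136, 139, 134] 92 [135, 138, 135] 94 [136, 139, 135] 96 [138, 141, 136] 98 [139, 143, 137] 
[ 0.46724218 -0.05833463  0.80199763] 116.06505190311418
scene v11
-60 [161, 166, 164] -58 [161, 166, 164] -56 [156, 161, 160] -54 [152, 155, 157] -52 [164, 155, 156] -50 [184, 148, 139] -48 [201, 135, 101] -46 [211, 127, 63] -44 [215, 128, 49] -42 [216, 130, 50] 44 [185, 105, 39] 46 [178, 104, 52] 48 [167, 116, 89] 50 [163, 139, 131] 52 [166, 159, 157] 54 [167, 164, 163] 56 [161, 159, 157] 58 [170, 166, 164] 60 [177, 173, 171] 62 [176, 171, 170] 64 [167, 163, 161] 66 [159, 156, 154] 68 [160, 157, 155] 70 [168, 165, 162] 72 [170, 166, 164] 74 [163, 160, 158] 76 [159, 156, 154] 78 [159, 157, 156] 80 [160, 160, 158] 82 [158, 161, 159] 84 [156, 160, 159] 86 [157, 161, 160] 88 [157, 160, 159] 90 [156, 160, 158] 92 [156, 160, 158] 94 [156, 160, 158] 96 [157, 161, 159] 98 [156, 160, 159]
```

Rod reading: the tip is 82.5 mm from the bar's middle, and the rings at 77.3, 67.6 and 57.5 mm all give about 27.5 mm out. Now I'll descend onto the marker.

Call:
carry_out(
  deltas=[
    {"delta_pos": [0,-0.003,0.025],"dr": [0,0,0]},
    {"delta_pos": [0,0,0.025],"dr": [0,0,0]},
    {"delta_pos": [0,0,0.02],"dr": [0,0,0]},
    {"delta_pos": [0,0,0.012],"dr": [0,0,0]},
    {"delta_pos": [0,0,0],"dr": [0,0,0]},
    {"delta_pos": [0,0,0],"dr": [0,0,0]},
  ],
)

```text
time: 16.55
tool_pos: [0.5784, -0.2626, 0.0349]
tcp_rot: [2.093, -2.339, -0.005]
wrist_force: [-0.2, 0.1, 0.2]
width: 0.698
```

```bash
python3 - <<'E'
from look import *
st,S,T=look("13",False)
A=R.from_rotvec(st["tcp_rot"]).as_matrix();print(A.round(3))
cv2.imwrite("pics/l.png",draw(S,190,255,80,75,8,[]))
E
```

```text
16.55 [ 0.5784 -0.2626  0.0349] [ 2.0926 -2.3387 -0.0049] w 0.698 [-0.2  0.1  0.2] [0.03 0.   0.04] q [-0.46  0.38  1.85 -0.    0.92  1.22]
[[-0.111 -0.994 -0.005]
 [-0.994  0.111  0.   ]
 [ 0.     0.005 -1.   ]]
```

View pics/l.png

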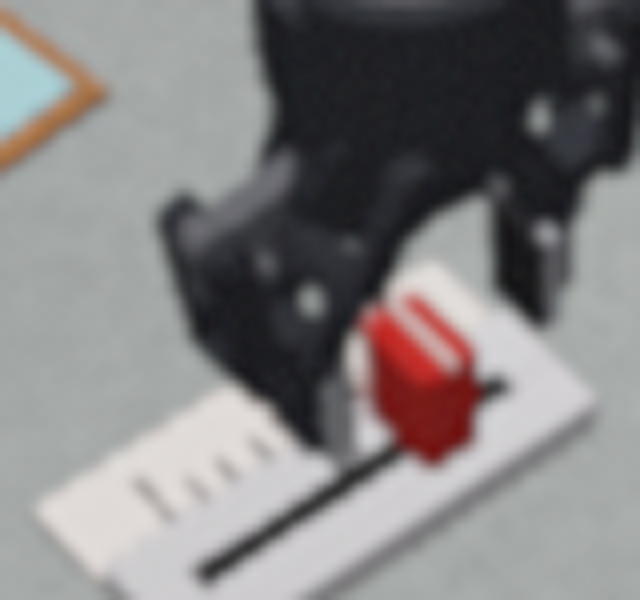

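Call:
carry_out(
  deltas=[
    {"delta_pos": [0,0,0.007],"dr": [0,0,0]},
    {"delta_pos": [0,0,0],"dr": [0,0,0]},
  ],
)

```text
time: 16.85
tool_pos: [0.5773, -0.2622, 0.0266]
tcp_rot: [2.092, -2.338, -0.008]
wrist_force: [0.3, -0.1, 0.8]
width: 0.701
```

Call:
carry_out(
  deltas=[
    {"delta_pos": [0,0,0],"dr": [0,0,0]},
    {"delta_pos": [0,0,0],"dr": [0,0,0]},
    {"delta_pos": [0,0,0],"dr": [0,0,0]},
    {"delta_pos": [0,0,0],"dr": [0,0,0]},
    {"delta_pos": [0,0,0],"dr": [0,0,0]},
    {"delta_pos": [0,0,0],"dr": [0,0,0]},
  ],
  grip=0,
  force=20,
)

```text
time: 17.6
tool_pos: [0.5778, -0.2624, 0.0272]
tcp_rot: [2.092, -2.339, -0.007]
wrist_force: [-0.8, 0.3, 2.1]
width: 0.234
```

```bash
python3 - <<'E'
from look import *
st,S,T=look("14",False)
rc=np.array([.57452,-.28321]);d=np.array([np.cos(np.radians(83.57)),np.sin(np.radians(83.57))])
x=st["tool_pos"][:2]-rc; al=x@d; print("along",al,"reading",al+.04,"lat",x@[d[1],-d[0]],"need",-.0125-al)
A=R.from_rotvec(st["tcp_rot"]).as_matrix(); print("tool dir of d",(A.T@[d[0],d[1],0]).round(3))
E
```

```text
17.6 [ 0.5778 -0.2624  0.0272] [ 2.092  -2.3387 -0.0067] w 0.234 [-0.8  0.3  2.1] [ 0.03  0.04 -0.18] q [-0.46  0.38  1.85 -0.    0.91  1.22]
along 0.021054494291581172 reading 0.06105449429158118 lat 0.0009246751580844582 need -0.03355449429158117
tool dir of d [-1.    -0.001  0.   ]
```

Call:
carry_out(
  deltas=[
    {"delta_pos": [0.007,0,0],"dr": [0,0,0]},
    {"delta_pos": [0.01,0,0],"dr": [0,0,0]},
    {"delta_pos": [0.01,0,0],"dr": [0,0,0]},
    {"delta_pos": [0.0065,0,0],"dr": [0,0,0]},
    {"delta_pos": [0,0,0],"dr": [0,0,0]},
    {"delta_pos": [0,0,0],"dr": [0,0,0]},
  ],
)

```text
time: 18.4
tool_pos: [0.5737, -0.2966, 0.0272]
tcp_rot: [2.091, -2.338, -0.006]
wrist_force: [-3.8, -0.7, 5.4]
width: 0.232
```

Call:
carry_out(
  deltas=[
    {"delta_pos": [0,0,0],"dr": [0,0,0]},
    {"delta_pos": [0,0,0],"dr": [0,0,0]},
    {"delta_pos": [0,0,0],"dr": [0,0,0]},
  ],
  grip=0.7,
)

```text
time: 18.77
tool_pos: [0.574, -0.2954, 0.0266]
tcp_rot: [2.092, -2.338, -0.008]
wrist_force: [0.4, -0.5, -1.2]
width: 0.7
```

Call:
carry_out(
  deltas=[
    {"delta_pos": [0,0,-0.02],"dr": [0,0,0]},
    {"delta_pos": [0,0,-0.04],"dr": [0,0,0]},
    {"delta_pos": [0,0,-0.05],"dr": [0,0,0]},
    {"delta_pos": [0.04,0.03,-0.03],"dr": [0,0,0]},
    {"delta_pos": [0.05,0.03,0],"dr": [0,0,0]},
    {"delta_pos": [0.05,0.02,0],"dr": [0,0,0]},
    {"delta_pos": [0,0,0],"dr": [0,0,0]},
  ],
)

```text
time: 19.65
tool_pos: [0.4782, -0.4296, 0.1696]
tcp_rot: [2.086, -2.343, -0.002]
wrist_force: [1.0, 1.0, 0.8]
width: 0.702
```

```bash
python3 - <<'E'
from look import *
st,S,T=look("15")
rc=np.array([.57452,-.28321,.0]);d=np.array([np.cos(np.radians(83.57)),np.sin(np.radians(83.57)),0]);e2=np.array([d[1],-d[0],0])
L=[]
for r in(0,.0275,.08):
    q=rc+d*(r-.04); L.append((np.stack([q-e2*.05+[0,0,.004],q-e2*.02+[0,0,.004]]),(0,255,0)))
q=rc+d*(-.0125)+[0,0,.054]; L.append((np.stack([q-e2*.014,q+e2*.014]),(255,255,0)))
cv2.imwrite("pics/m.png",np.hstack([draw(T,322,172,62,50,6,[]),draw(T,322,172,62,50,6,L)]))
cv2.imwrite("pics/m2.png",np.hstack([draw(S,190,280,80,65,5,[]),draw(S,190,280,80,65,5,L)]))
cv2.imwrite("pics/mT.png",T["frame"][:,:,::-1]);cv2.imwrite("pics/mS.png",S["frame"][:,:,::-1])
E
```

```text
19.65 [ 0.4782 -0.4296  0.1696] [ 2.0863e+00 -2.3427e+00 -2.1000e-03] w 0.702 [1.  1.  0.8] [ 0.07 -0.   -0.04] q [-0.77  0.25  1.74 -0.    1.16  0.92]
```

View pics/m.png

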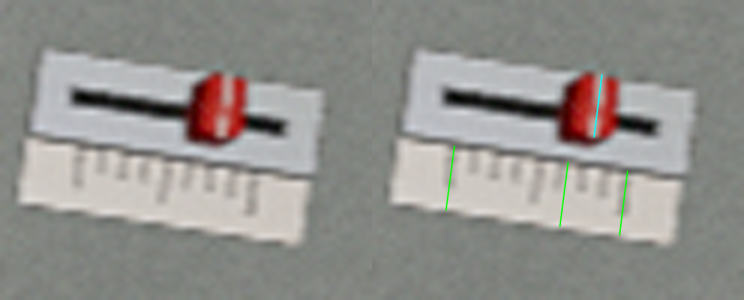

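View pics/m2.png

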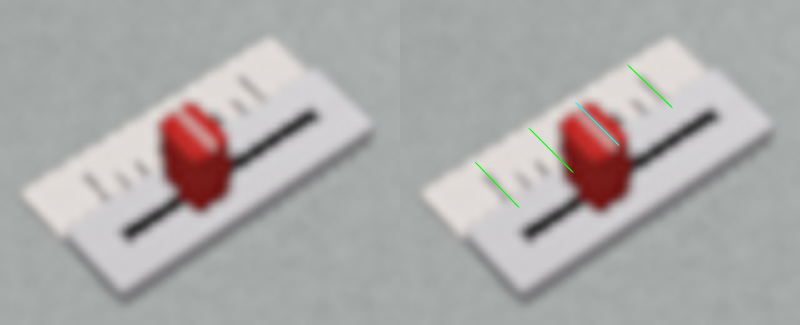

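View pics/mT.png

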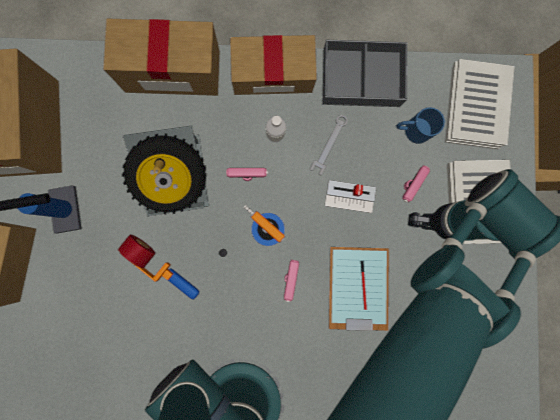

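View pics/mS.png

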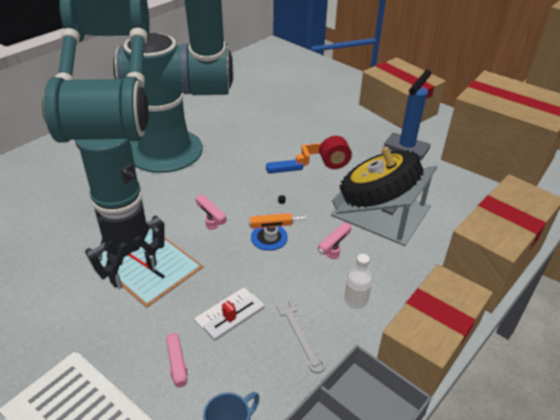

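All checks agree: the marker's white line lies on the 27.5 mm overlay in both views, the gauge stands on the pad with the rod out, and the bystanders are unmoved. Handing in.

```bash
python3 -c "
from workcell import bot
print(bot.finish_job())"
```

```text
the job is handed in; nothing more can be done
None
```

The tyre was checked and logged at about 27.5 mm, and the job was handed in at about 20 s of the 54 s allowed.

- **Pressing:** I took the orange gauge from its pad and pressed it along the leaning stem. It seated at about 24 N and I stopped at about 32 N axial. The rod was already fully out by then. Alignment with the stem axis was within 0.2° by the robot's pose.
- **Return:** The gauge stands upright near the pad's centre with the rod still out. Nothing touched the rod.
- **Reading:** In the top view, the rod tip and all three rings each gave 27.3–27.6 mm out.
- **Marker:** It was slid from about 61 mm to 27.5 mm. In both views its white line and the ruler's 0 and 80 mm lines match the overlay to about 1 mm.
- **Bystanders:** They look unmoved in the final pictures, judged by eye.

**Disagreements:**
- The two cameras differed by a few mm on the pad and gauge positions.
- The robot's pose put the gauge about 2.9 mm off the stem axis when pressed, while the pictures showed it centred to about 1 mm. There was about 7 N of side force at that point, so the socket may have leaned lightly on the stem.
- The scene-view rod profile was too blurred to confirm the reading on its own.

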